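# Free the jammed stamps, clip them on the drying rack and set the timer

### The job

The printing stamps have dried fast in the wooden storage block: work each one loose by twisting it back and forth while easing it out, without dragging the block forward on its springs. Press each stamp fully home in its own place on the white drying rack, in size order with the largest beside the timer (shank in the spring clip, neck in the saddle). When all the stamps are up, turn the timer knob until its white pointer stands at the red mark; leave the bottles and little cups alone.

Things in the scene. Friction and masses are not known exactly. Their poses are not given: they have to be found in the camera images.
- stamp_mini: Stamp with a 12 mm square yellow head, 70 g. Origin: centre of its square wooden grip; +x along its long axis to the shank. Along x, mm: head -68 to -48, round neck 12 dia to -26, grip 20 x 20 to 26, round steel shank 12 dia to 74. Starts level in a socket of the block (any socket, may be absent), the last 22 mm of its shank jammed.
- stamp_small: Stamp with a 18 mm square green head, 70 g. Origin: centre of its square wooden grip; +x along its long axis to the shank. Along x, mm: head -68 to -48, round neck 12 dia to -26, grip 20 x 20 to 26, round steel shank 12 dia to 74. Starts level in a socket of the block (any socket, may be absent), the last 22 mm of its shank jammed.
- stamp_medium: Stamp with a 24 mm square blue head, 70 g. Origin: centre of its square wooden grip; +x along its long axis to the shank. Along x, mm: head -68 to -48, round neck 12 dia to -26, grip 20 x 20 to 26, round steel shank 12 dia to 74. Starts level in a socket of the block (any socket, may be absent), the last 22 mm of its shank jammed.
- stamp_large: Stamp with a 30 mm square red head, 70 g. Origin: centre of its square wooden grip; +x along its long axis to the shank. Along x, mm: head -68 to -48, round neck 12 dia to -26, grip 20 x 20 to 26, round steel shank 12 dia to 74. Starts level in a socket of the block (any socket, may be absent), the last 22 mm of its shank jammed.
- block_base: Fixed steel base (76 x 250 mm, 12 thick) of the wooden storage block. Origin: centre of its underside; +x from the block's front to its back; stamps stick out to -x, their shanks to +x. The block is 50 deep (x -25 to 25), 232 wide, top at 88 mm; four sockets at y = 90, 30, -30, -90 mm, axes parallel to x.
- socket_mouth (a point): Point midway between the two middle sockets, on the block's front face, 62 mm above the table, axes as block_base. In each socket dried paint holds a shank against about 50 N of straight pull, or 0.3 N m of twist. While it is being turned about its axis (e.g. 25 degrees to each side, about 1 rad/s) it creeps out under a far lighter pull, 2 mm or so a swing at about 20 N. Free after 23 mm.
- block (a joint): How far the wooden block is dragged forward (to -x of block_base) on its base, m; springs hold it back at 0 with 28 N, plus 0.7 N per mm.
- rack: Fixed white drying rack, plate 140 x 340 mm, 12 thick. Origin: centre of its underside; x along the stamps that lie in it (shank to +x, head to -x, the robot's side), y along the row of places: mini 125, small 65, medium 5, large -55, timer -130 mm. A square in each stamp's head size and colour is painted on the plate at its place.
- clip_medium (a point): Medium place's sprung clip, on the shank's seated axis, 38 mm to +x of the place, 52 mm above the table; the other places are alike. Two steel arms, 10 mm wide along x, rounded tips up to 61 mm, open upwards; a shank is pushed down between them with 10 to 15 N. Opposite, 37 mm to -x of the place, a notched saddle 8 mm thick, cheeks 18 mm apart, carries the neck.
- place_mini (a point): Where the origin of the mini stamp lies when it is fully home in its clip and saddle (52 mm above the table); axes as the rack's.
- place_small (a point): Where the origin of the small stamp lies when it is fully home in its clip and saddle (52 mm above the table); axes as the rack's.
- place_medium (a point): Where the origin of the medium stamp lies when it is fully home in its clip and saddle (52 mm above the table); axes as the rack's.
- place_large (a point): Where the origin of the large stamp lies when it is fully home in its clip and saddle (52 mm above the table); axes as the rack's.
- timer (a joint): Timer knob on the rack, rad; 0 when its white pointer line looks to the rack's -x, growing clockwise seen from above, stops at 0 and 2.8. The bar grip is 42 mm long (along the pointer), 14 mm wide, from 26 to 56 mm above the table; friction 0.03 N m, stays where left.
- timer_mark (a joint): Angle of the red mark beside the knob, same zero and sense as joint timer: the pointer is at the mark when the two are equal. Not to be handled.
- timer_grip (a point): On the knob's axis, at the height to grip (49 mm above the table).
- timer_pointer (a point): On the knob, 20 mm out from its axis along the pointer; turns with the knob.
- timer_index (a point): Point 20 mm out from the knob's axis in the direction of the red mark: seen from above, pointer and this point coincide when the timer is set.
- glaze_bottle: Bystander: small dark red bottle with black cap, 37 mm dia, 86 high, origin at the centre of its foot; to be left alone.
- dipper_1: Bystander: small dark metal cup, 45 mm dia, 26 high, origin at the centre of its foot; to be left alone.
Things that resemble listed ones, but are neither listed nor needed, are in the scene too. Leave any pink look-alike of the stamp_large alone.

How it is judged (in metres and radians):
On the way, in this order (a step that is already met when the one before it is completed fails the run):
1. every stamp is fully home in its own place on the drying rack (x of stamp_mini in the frame of place_mini between -0.007 and 0.007 m and y of stamp_mini in the frame of place_mini between -0.004 and 0.004 m and z of stamp_mini in the frame of place_mini between -0.004 and 0.004 m and angle between the x axis of stamp_mini and the x axis of place_mini, either way round below 0.09 rad and linear speed of each of stamp_mini, stamp_small, stamp_medium, stamp_large below 0.02 m/s and x of stamp_small in the frame of place_small between -0.007 and 0.007 m and y of stamp_small in the frame of place_small between -0.004 and 0.004 m and z of stamp_small in the frame of place_small between -0.004 and 0.004 m and angle between the x axis of stamp_small and the x axis of place_small, either way round below 0.09 rad and x of stamp_medium in the frame of place_medium between -0.007 and 0.007 m and y of stamp_medium in the frame of place_medium between -0.004 and 0.004 m and z of stamp_medium in the frame of place_medium between -0.004 and 0.004 m and angle between the x axis of stamp_medium and the x axis of place_medium, either way round below 0.09 rad and x of stamp_large in the frame of place_large between -0.007 and 0.007 m and y of stamp_large in the frame of place_large between -0.004 and 0.004 m and z of stamp_large in the frame of place_large between -0.004 and 0.004 m and angle between the x axis of stamp_large and the x axis of place_large, either way round below 0.09 rad), for 0.2 s.
2. then the timer pointer is turned to the red mark (horizontal distance between timer_pointer and timer_index below 0.003 m), for 0.2 s.
At the end, for the whole second after the job is handed in: Every stamp present lies at rest in its own place (origin within 7 mm along the stamp, 4 mm across and 4 mm in height of its place, axis within 5 degrees of the rack's x) and the timer pointer is within 3 mm of the red mark's direction, measured 20 mm from the axis (about 8 degrees) (all of step 1 and horizontal distance between timer_pointer and timer_index below 0.003 m); the robot touches nothing.
It fails at once if the block is dragged forward more than 6 mm on its base (value of joint block above 0.006 m).
It fails at once if the bottle is displaced more than 3 cm or tipped (distance of glaze_bottle from where it was at the start of the episode above 0.03 m or angle between glaze_bottle's own z axis and vertical above 0.5 rad).
It fails at once if the little cup is displaced more than 3 cm or tipped (distance of dipper_1 from where it was at the start of the episode above 0.03 m or angle between dipper_1's own z axis and vertical above 0.5 rad).
Of stamp_mini, stamp_small, stamp_medium, stamp_large only 3 to 4 are there at a start; the rules pass over those that are not, and their reading is None.
Once in a run the grip may slacken for a moment while it holds something.
It also fails if it takes over 210 s, if anything falls off the work surface, if the arm or the gripper's body presses on something with over 40 N, if the wrist force passes 120 N, or if a joint passes its speed limit or range.

### The arm

A 7-joint arm with a two-finger parallel gripper is mounted at the origin on a cart in front of the work surface, level with it; the furniture and walls round the work are solid. World frame = base frame: x ahead of the robot, y to its left, z up, the work surface at z = 0. Lengths are in mm, angles in degrees, forces in N, time in s.
With the tool pointing down it reaches from about 350 to 900 mm from the base axis. Payload 19.9 kg.
Tool frame: the origin (TCP) lies between the finger pads; the fingertips stand 14 mm ahead of it and the grasp point (between the pads) lies 5 mm behind it; z points along the fingers, y is the line along which they close (so a half turn about z gives the same grasp; the last joint's range is limited). The gripper opens to 94 mm and grips with 3 to 60 N. Pads are 16 mm wide; open, the fingers measure 119 mm over their backs; the gripper's body (75 mm by 177 mm) begins 78 mm behind the grasp point.
Start: joints at [-69.815, 23.915, -0.59, 92.452, 0.269, 63.638, -3.037], TCP at [239.801, 577.144, 219.425] pointing down, gripper open.
Joint ranges: [-161.28, 161.28], [-22.2, 115.67], [-73.04, 71.86], [3.21, 147.25], [-68.34, 248.33], [10.77, 114.83], [-161.83, 161.83]. Speed limits (degrees/s): [108.29, 108.29, 136.94, 136.94, 172.46, 172.46, 172.46].

### API

Orientations are given as [roll, pitch, yaw] about the fixed x, y, z axes, in that order (R = Rz(yaw) Ry(pitch) Rx(roll)).
In Python, from bench import arm, optics gives the robot as it stands.
- The arm moves only by the tool step_arm, never from a script. Its argument "targets" is a list of rows, each a list of 7 numbers: the shift along the tool's x, y, z in mm, then the turn, a rotation vector about the tool's x, y, z in degrees, then the finger opening in mm, from 0 to 94. A call has 1 to 10 rows; each row shifts and turns the commanded pose from where the row before left it, along the tool's axes as they then stand; what a row does not reach is not made up. A row lasts 1/12 s, in which the tool goes at most 41.7 mm and 7.16 degrees, less where a joint would pass 70% of its speed; a pose out of reach is approached as far as the arm can. A call is refused whole if a number of a shift passes 41.7 or a number of a turn 7.16, either way. A call with a gripper value outside its range is refused whole. The fingers move at their own pace and stop on an object; "force" is the grip in N (left out, the last holds). Time passes only in rows, so rows that do not move let the fingers close. It gives the time, the measured TCP pose, the force, the opening and the grip force at its end, in the units of the state.
- arm.sense(): the state, without advancing time (a new reading comes with each control period).
- optics.get_image(name): name is "scene" or "top" or "wrist"; returns a dict with "pixels" (400x640x3 uint8, red, green, blue), "mtx" (3x3 intrinsics, pixels), "origin" and "rotation" of the camera in the world; the wrist camera has in their place "hand_eye" (4x4, takes a point from camera to tool coordinates, whose origin is the TCP and whose axes are the flange's). Camera axes: x right, y up, looking along -z (the intrinsics and any distortion apply to the point x, -y, -z); pixel columns grow to the right and rows downward; lengths in mm; the calibration is good to about 2 mm. A picture is of the moment at which its call begins: read the wrist's pose just before it. There is no depth.
- arm.close_job(): hands the job in; it is judged then, once.
The state is a dict: "time_s": time; "qpos": joint angles; "qd": joint speeds; "joint_torque": joint torques, N m; "tool_pos": TCP position; "tcp_rot": TCP orientation; "wrist_force": force on the tool from outside, world axes, zero at the start; "wrist_torque": the same for the moment, N m; "gripper_width": finger opening in mm; "gripper_force": force on a finger pad.
Only numpy, scipy, OpenCV 4.12 (cv2) and the standard library are available. Lean on these libraries where they do the work, as an engineer would, in place of code of your own. Each camera call takes 0.05 s, during which the arm holds its last target. There are 200 camera calls.

## Working session

There is one attempt and no reset: what is moved stays moved. The work goes in short steps, Python scripts to look and compute and a tool call to move; the robot and the scene stay as the last step left them, time stands still between calls to the robot, and variables do not carry over. Pictures are saved under pics/ and viewed, at most 14 in all, crops included, and the job is handed in when it is done.

Besides the shell and the picture viewer there is one more tool, called after "Emit:" in YAML: its name, and indented under it one key for each argument. step_arm: Moves the arm, as the interface text tells. Its arguments: {"type":"object","properties":{"targets":{"type":"array"},"force":{"type":"number"}},"required":["targets"]}

```bash
mkdir -p pics; ls
cat > h.py <<'E'
import numpy as np, cv2
from bench import arm, optics
from scipy.spatial.transform import Rotation as R
def snap(n,f=None):
    s=arm.sense(); im=optics.get_image(n)
    if f: cv2.imwrite('pics/'+f,im['pixels'][:,:,::-1])
    if n=='wrist':
        T=np.eye(4); T[:3,:3]=R.from_euler('xyz',s['tcp_rot'],degrees=True).as_matrix(); T[:3,3]=s['tool_pos']
        C=T@np.array(im['hand_eye']); im['origin']=C[:3,3]; im['rotation']=C[:3,:3]
    return im
def pix(im,uv,z):
    K=np.array(im['mtx']); r=np.linalg.inv(K)@[uv[0],uv[1],1]; d=np.array(im['rotation'])@[r[0],-r[1],-r[2]]
    o=np.array(im['origin']); return (o+d*(z-o[2])/d[2]).round(1)
def proj(im,p):
    q=np.array(im['rotation']).T@(np.array(p)-im['origin']); u=np.array(im['mtx'])@[q[0],-q[1],-q[2]]; return (u[:2]/u[2]).round(1)
E
python3 - <<'E'
from h import *
print(arm.sense())
for n in('scene','top'):
    im=snap(n,n+'0.png'); print(n,{k:np.array(v).round(2).tolist() for k,v in im.items() if k!='pixels'})
E
```

```text
pics
{'time_s': 0.0, 'qpos': array([-69.8173511 ,  23.94899536,  -0.59028371,  92.48287419,
         0.2707091 ,  63.63920603,  -3.03686168]), 'qd': array([ 0.02458734, -0.06938296, -0.03872596,  0.0703496 ,  0.05715177,
       -0.02809335, -0.03732638]), 'joint_torque': array([-7.70221650e-04, -8.51251817e+01,  6.37794379e-01, -4.26000631e+01,
       -4.88784956e-02,  1.85938622e-02,  1.35950309e-04]), 'tool_pos': array([239.67054621, 576.84621688, 218.83431954]), 'tcp_rot': array([-1.79930548e+02,  6.49530134e-03,  1.57440456e+02]), 'wrist_force': array([ 0.14539927, -0.18806912,  0.24344305]), 'wrist_torque': array([-0.03733254, -0.00714806,  0.08535889]), 'gripper_force': 0.0, 'gripper_width': 93.70733574431463}
scene {'mtx': [[434.52, 0.0, 315.67], [0.0, 434.52, 198.17], [0.0, 0.0, 1.0]], 'origin': [231.68, -643.45, 881.9], 'rotation': [39.25, 0.77, -37.5]}
top {'mtx': [[405.87, 0.0, 312.27], [0.0, 405.87, 204.2], [0.0, 0.0, 1.0]], 'origin': [586.27, -102.35, 1281.23], 'rotation': [2.93, 0.36, -89.01]}
```

```bash
sed -i "s/    return im$/    elif np.array(im['rotation']).ndim==1: im['rotation']=R.from_euler('xyz',im['rotation'],degrees=True).as_matrix()\n    return im/" h.py; cat h.py | sed -n 5,13p
python3 - <<'E'
import cv2
for n in('scene','top'):
    i=cv2.imread(f'pics/{n}0.png'); cv2.imwrite(f'pics/{n}0b.png',cv2.resize(i,(800,500),interpolation=2))
E
```

```text
s=arm.sense(); im=optics.get_image(n)
    if f: cv2.imwrite('pics/'+f,im['pixels'][:,:,::-1])
    if n=='wrist':
        T=np.eye(4); T[:3,:3]=R.from_euler('xyz',s['tcp_rot'],degrees=True).as_matrix(); T[:3,3]=s['tool_pos']
        C=T@np.array(im['hand_eye']); im['origin']=C[:3,3]; im['rotation']=C[:3,:3]
    elif np.array(im['rotation']).ndim==1: im['rotation']=R.from_euler('xyz',im['rotation'],degrees=True).as_matrix()
    return im
def pix(im,uv,z):
    K=np.array(im['mtx']); r=np.linalg.inv(K)@[uv[0],uv[1],1]; d=np.array(im['rotation'])@[r[0],-r[1],-r[2]]
```

View pics/top0.png

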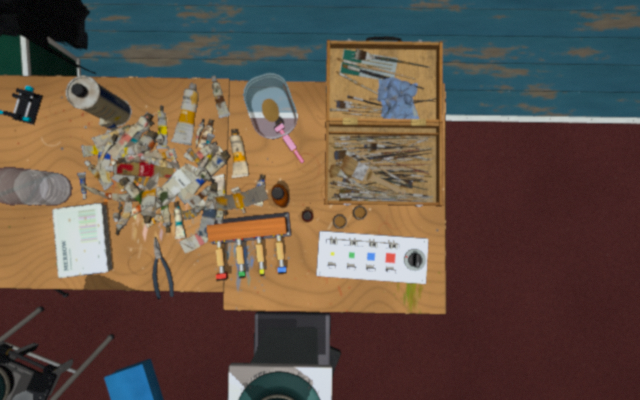

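View pics/scene0.png

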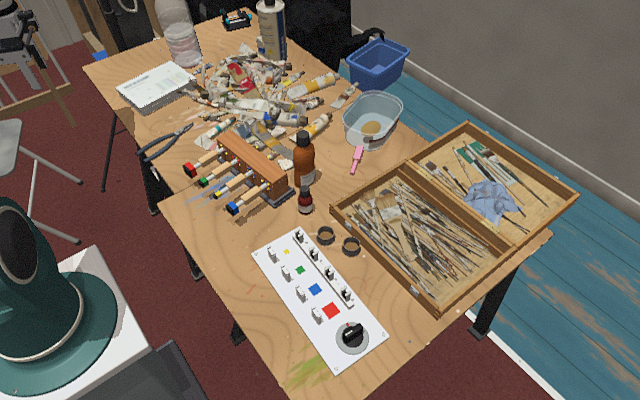

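Run:
```python
from h import *
im=snap('top'); s=snap('scene'); w=snap('wrist','w0.png')
print(proj(im,[0,0,0]),proj(s,[0,0,0]),proj(im,[240,577,219]),proj(s,[240,577,219]), w['origin'],w['rotation'].round(2).tolist(),w['mtx'],w['hand_eye'])
for n,p in dict(red=(221,277),green=(241,274),yel=(261,271),blue=(282,270)).items(): print(n,pix(im,p,62))
for n,p in dict(y=(333,254),g=(351.5,255.5),b=(371.5,257),r=(390,258)).items(): print(n,pix(im,p,12))
for p in ((318,276),(321,232),(425,284),(428,238)): print('rk',pix(im,p,12))
for p in ((207,225),(290,212)): print('blk',pix(im,p,88))
a=im['pixels'];
c=cv2.resize(a[195:295,195:435],None,fx=3.3,fy=3.3,interpolation=2)
cv2.imwrite('pics/topc.png',c[:,:,::-1])
```

```text
[278.4 415. ] [ 50.2 328.5] [ 49.5 354.7] [37.6 72.8] [163.13528903 607.73482838 384.25933595] [[0.38, -0.89, -0.26], [0.92, 0.37, 0.11], [-0.0, -0.28, 0.96]] [[317.12549823   0.         319.673579  ]
 [  0.         317.12549823 198.00369427]
 [  0.           0.           1.        ]] [[ 6.48143845e-04  9.59526407e-01  2.81617921e-01  8.25296660e+01]
 [ 9.99999749e-01 -7.02373406e-04  9.16211148e-05 -1.08186583e+00]
 [ 2.85713817e-04  2.81617791e-01 -9.59526622e-01 -1.65175346e+02]
 [ 0.00000000e+00  0.00000000e+00  0.00000000e+00  1.00000000e+00]]
red [426.5 175.   62. ]
green [436.4 115.5  62. ]
yel [446.4  56.   62. ]
blue [450.5  -6.7  62. ]
y [ 497.2 -160.4   12. ]
g [ 493.5 -218.    12. ]
b [ 490.  -280.2   12. ]
r [ 487.9 -337.6   12. ]
rk [ 428.4 -114.9   12. ]
rk [ 564.8 -122.    12. ]
rk [ 409.8 -446.4   12. ]
rk [ 552.  -455.3   12. ]
blk [580.8 214.7  88. ]
blk [623.2 -28.7  88. ]
```

View pics/topc.png

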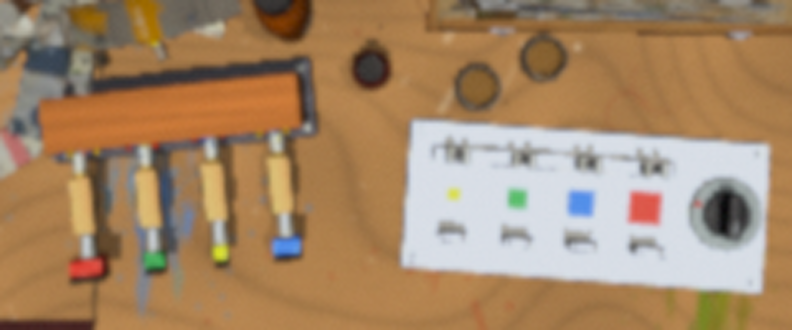

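Emit:
step_arm:
  targets:
    - [0,0,3,0,0,7.15,50]
    - [0,0,3,0,0,7.15,50]
    - [0,0,3,0,0,7.15,50]
    - [0,0,3,0,0,7.15,50]
    - [0,0,3,0,0,7.15,50]
    - [0,0,3,0,0,7.15,50]
    - [0,0,3,0,0,7.15,50]
    - [0,0,3,0,0,7.15,50]
    - [0,0,3,0,0,7.15,50]
    - [0,0,3,0,0,7.15,50]

```text
time_s: 1.08
tool_pos: [239.7, 577.1, 189.2]
tcp_rot: [-180.0, 0.0, 85.6]
wrist_force: [0.2, -0.4, -0.4]
gripper_width: 50.2
gripper_force: 0.0
```

Emit:
step_arm:
  targets:
    - [0,0,3,0,0,7.15,50]
    - [0,0,3,0,0,7.15,50]
    - [0,0,3,0,0,7.15,50]
    - [0,0,3,0,0,7.15,50]
    - [0,0,3,0,0,7.15,50]
    - [0,0,3,0,0,7.15,50]
    - [0,0,3,0,0,7.15,50]
    - [0,0,3,0,0,7.15,50]
    - [0,0,3,0,0,7.15,50]
    - [0,0,3,0,0,7,50]

```text
time_s: 1.92
tool_pos: [239.7, 577.1, 159.2]
tcp_rot: [180.0, 0.0, 14.2]
wrist_force: [0.2, 0.6, 0.3]
gripper_width: 49.9
gripper_force: 0.0
```

Emit:
step_arm:
  targets:
    - [0,0,0,0,0,7,50]
    - [10,40,0,0,0,0,50]
    - [10,40,0,0,0,0,50]
    - [10,40,0,0,0,0,50]
    - [10,40,0,0,0,0,50]
    - [10,40,0,0,0,0,50]
    - [10,40,0,0,0,0,50]
    - [10,40,0,0,0,0,50]
    - [10,40,0,0,0,0,50]
    - [10,40,0,0,0,0,50]

```text
time_s: 2.75
tool_pos: [376.7, 230.4, 159.6]
tcp_rot: [-180.0, -0.0, 7.6]
wrist_force: [1.6, 0.4, 0.5]
gripper_width: 50.2
gripper_force: 0.0
```

Emit:
step_arm:
  targets:
    - [10,40,0,0,0,0,40]
    - [10,40,0,0,0,0,40]
    - [10,40,0,0,0,0,40]
    - [4,30,0,0,0,0,40]
    - [0,0,0,0,0,0,40]
    - [0,0,0,0,0,0,40]

```text
time_s: 3.25
tool_pos: [430.3, 86.7, 159.6]
tcp_rot: [-180.0, -0.0, 7.4]
wrist_force: [0.5, 1.2, -0.1]
gripper_width: 39.8
gripper_force: 0.0
```

Run:
```python
from h import *
w=snap('wrist','w1.png'); print(arm.sense()['tcp_rot'])
```

```text
[-1.79995701e+02  3.41534973e-03  7.53843107e+00]
```

View pics/w1.png

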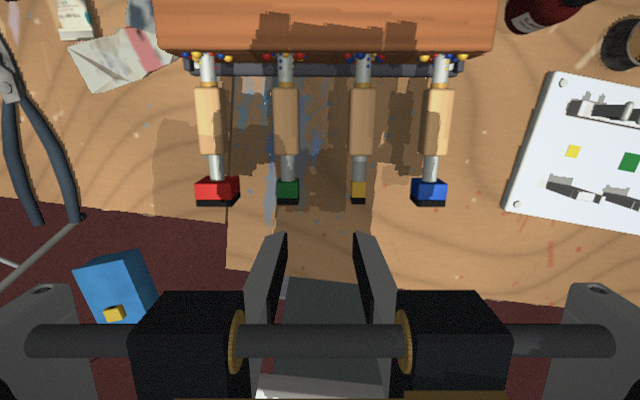

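Run:
```python
import cv2
i=cv2.imread('pics/w1.png')[35:215,185:465]; cv2.imwrite('pics/w1c.png',cv2.resize(i,(784,504),interpolation=2))
```

```text
(no output)
```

View pics/w1c.png

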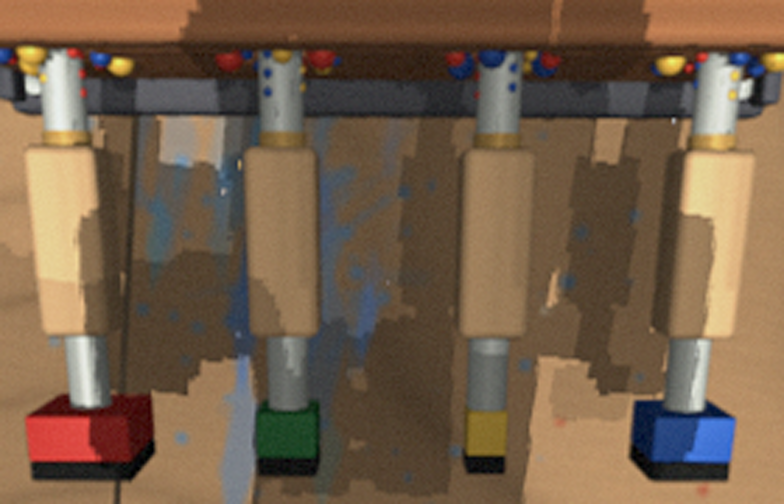

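Run:
```python
from h import *
w=snap('wrist')
f=lambda u,v,z: pix(w,(185+u/2.8,35+v/2.8),z)
for n,a,b in(('red',(62,150),(74,333)),('gr',(281,150),(283,335)),('ye',(498,150),(493,335)),('bl',(718,150),(702,335))):
    A=f(*a,72);B=f(*b,72); d=A-B; print(n,A,B,np.hypot(*d[:2]).round(1),np.degrees(np.arctan2(d[1],d[0])).round(1),(A+B)[:2]/2)
for u in((0,45),(783,52)): print(f(*u,88))
```

```text
red [511.5 183.5  72. ] [462.4 178.5  72. ] 49.4 5.8 [486.95 181.  ]
gr [519.3 125.   72. ] [469.7 119.4  72. ] 49.9 6.4 [494.5 122.2]
ye [527.   67.1  72. ] [477.6  60.1  72. ] 49.9 8.1 [502.3  63.6]
bl [534.8   8.4  72. ] [485.4   1.   72. ] 50.0 8.5 [510.1   4.7]
[533.9 193.9  88. ]
[557.6   3.7  88. ]
```

Emit:
step_arm:
  targets:
    - [26,31,0,0,0,0,40]
    - [26,31,0,0,0,0,40]
    - [26.2,30.7,0,0,0,0,40]
    - [0,0,30,0,0,0,40]
    - [0,0,30,0,0,0,40]
    - [0,0,0,0,0,0,40]

```text
time_s: 3.85
tool_pos: [517.4, 7.4, 95.2]
tcp_rot: [180.0, 0.4, 7.7]
wrist_force: [-1.1, 0.8, -1.6]
gripper_width: 40.1
gripper_force: 0.0
```

Run:
```python
from h import *
print(arm.sense()['tool_pos'])
w=snap('wrist','w2.png')
```

```text
[517.41725677   7.42952017  95.17108193]
```

View pics/w2.png

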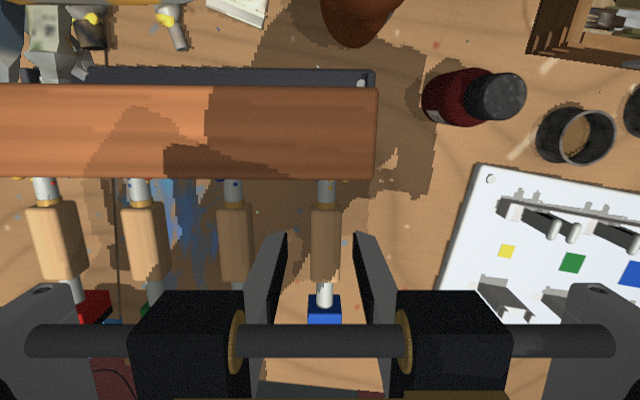

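Emit:
step_arm:
  targets:
    - [0,0,15,0,0,0,40]
    - [0,0,15,0,0,0,40]
    - [0,0,12.6,0,0,0,40]
    - [0,0,0,0,0,0,40]
    - [0,0,0,0,0,0,40]

```text
time_s: 4.32
tool_pos: [520.0, 7.0, 57.6]
tcp_rot: [-180.0, -0.0, 7.6]
wrist_force: [0.3, -0.0, 1.2]
gripper_width: 39.8
gripper_force: 0.0
```

Emit:
step_arm:
  targets:
    - [0,0,0,0,0,0,15]
    - [0,0,0,0,0,0,15]
    - [0,0,0,0,0,0,15]
    - [0,0,0,0,0,0,15]
    - [0,0,0,0,0,0,15]
  force: 40

```text
time_s: 4.73
tool_pos: [520.2, 5.3, 57.5]
tcp_rot: [179.9, -0.1, 7.5]
wrist_force: [0.2, -6.2, 2.0]
gripper_width: 19.7
gripper_force: 39.8
```

Emit:
step_arm:
  targets:
    - [-0.5,1.0,0,6,0,0,15]
    - [-0.5,-0.5,0,6,0,0,15]
    - [-0.5,-0.5,0,6,0,0,15]
    - [-0.5,-0.5,0,6,0,0,15]
  force: 60

```text
time_s: 5.07
tool_pos: [519.7, 6.2, 58.6]
tcp_rot: [-156.2, -0.3, 7.5]
wrist_force: [3.0, 0.3, -4.4]
gripper_width: 19.5
gripper_force: 59.8
```

Emit:
step_arm:
  targets:
    - [-0.5,0.5,0,-6,0,0,15]
    - [-0.5,0.5,0,-6,0,0,15]
    - [-0.5,0.5,0,-6,0,0,15]
    - [-0.5,0.5,0,-6,0,0,15]
    - [-0.5,0.5,0,-6,0,0,15]
    - [-0.5,0.5,0,-6,0,0,15]
    - [-0.5,0.5,0,-6,0,0,15]
    - [-0.5,0.5,0,-6,0,0,15]

```text
time_s: 5.73
tool_pos: [514.8, 1.9, 58.2]
tcp_rot: [156.0, -0.1, 7.5]
wrist_force: [-0.7, -8.0, -3.0]
gripper_width: 19.7
gripper_force: 60.0
```

Emit:
step_arm:
  targets:
    - [-0.5,-0.5,0,6,0,0,15]
    - [-0.5,-0.5,0,6,0,0,15]
    - [-0.5,-0.5,0,6,0,0,15]
    - [-0.5,-0.5,0,6,0,0,15]

```text
time_s: 6.07
tool_pos: [511.0, 4.3, 55.9]
tcp_rot: [179.3, 0.2, 7.7]
wrist_force: [-6.9, -2.0, -3.3]
gripper_width: 19.5
gripper_force: 59.1
```

Run:
```python
from h import *
s=arm.sense();print(s['tool_pos'],s['tcp_rot'],s['wrist_force'],s['wrist_torque'])
w=snap('wrist','w3.png')
a=cv2.imread('pics/w2.png')[150:350,200:460];b=cv2.imread('pics/w3.png')[50:350,200:460]
cv2.imwrite('pics/w3c.png',cv2.resize(b,None,fx=2,fy=2,interpolation=2))
```

```text
[510.99352385   4.32328596  55.9253564 ] [179.30914008   0.21372744   7.66918892] [-6.94832908 -1.9857836  -3.26712525] [-0.50227578  1.93029794  0.02240482]
```

View pics/w3c.png

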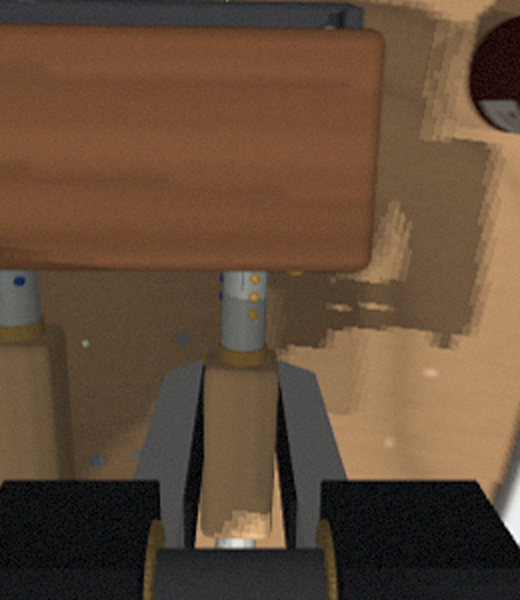

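Emit:
step_arm:
  targets:
    - [-0.5,-0.5,0,6,0,0,15]
    - [-0.5,-0.5,0,6,0,0,15]
    - [-0.5,-0.5,0,6,0,0,15]
    - [-0.5,-0.5,0,6,0,0,15]

```text
time_s: 6.45
tool_pos: [510.9, 4.6, 56.9]
tcp_rot: [-157.3, -0.0, 7.5]
wrist_force: [2.1, -1.3, -7.9]
gripper_width: 19.6
gripper_force: 60.0
```

Emit:
step_arm:
  targets:
    - [-0.5,0.5,0,-6,0,0,15]
    - [-0.5,0.5,0,-6,0,0,15]
    - [-0.5,0.5,0,-6,0,0,15]
    - [-0.5,0.5,0,-6,0,0,15]
    - [-0.5,0.5,0,-6,0,0,15]
    - [-0.5,0.5,0,-6,0,0,15]
    - [-0.5,0.5,0,-6,0,0,15]
    - [-0.5,0.5,0,-6,0,0,15]

```text
time_s: 7.12
tool_pos: [505.9, 0.9, 56.3]
tcp_rot: [155.4, 0.2, 7.5]
wrist_force: [-0.2, -5.7, -10.5]
gripper_width: 19.7
gripper_force: 60.0
```

Emit:
step_arm:
  targets:
    - [-0.5,-0.5,0,6,0,0,15]
    - [-0.5,-0.5,0,6,0,0,15]
    - [-0.5,-0.5,0,6,0,0,15]
    - [-0.5,-0.5,0,6,0,0,15]
    - [-0.5,-0.5,0,6,0,0,15]
    - [-0.5,-0.5,0,6,0,0,15]
    - [-0.5,-0.5,0,6,0,0,15]
    - [-0.5,-0.5,0,6,0,0,15]

```text
time_s: 7.78
tool_pos: [502.3, 3.9, 55.3]
tcp_rot: [-158.5, 0.3, 7.5]
wrist_force: [1.0, 1.1, -6.1]
gripper_width: 19.3
gripper_force: 59.6
```

Emit:
step_arm:
  targets:
    - [-0.5,0.5,0,-6,0,0,15]
    - [-0.5,0.5,0,-6,0,0,15]
    - [-0.5,0.5,0,-6,0,0,15]
    - [-0.5,0.5,0,-6,0,0,15]
    - [-0.5,0.5,0,-6,0,0,15]
    - [-0.5,0.5,0,-6,0,0,15]
    - [-0.5,0.5,0,-6,0,0,15]
    - [-0.5,0.5,0,-6,0,0,15]

```text
time_s: 8.45
tool_pos: [498.7, -0.0, 55.0]
tcp_rot: [154.7, 0.4, 7.5]
wrist_force: [3.9, -3.7, -3.6]
gripper_width: 19.5
gripper_force: 60.0
```

Emit:
step_arm:
  targets:
    - [-0.5,-0.5,0,6,0,0,15]
    - [-0.5,-0.5,0,6,0,0,15]
    - [-0.5,-0.5,0,6,0,0,15]
    - [-0.5,-0.5,0,6,0,0,15]
    - [-0.5,0,0,0,0,0,15]
    - [-0.5,0,0,0,0,0,15]
    - [-0.5,0,0,0,0,0,15]

```text
time_s: 9.03
tool_pos: [494.3, 0.2, 52.7]
tcp_rot: [177.0, 0.7, 7.3]
wrist_force: [6.8, -1.8, 2.4]
gripper_width: 19.6
gripper_force: 60.0
```

Emit:
step_arm:
  targets:
    - [-1,0,0,1.5,0,0,15]
    - [-1,0,0,1.5,0,0,15]
    - [-2,0,0,0,0,0,15]
    - [-3,0,0,0,0,0,15]
    - [-6,0,0,0,0,0,15]
    - [-8,0,0,0,0,0,15]
    - [-10,0,0,0,0,0,15]
    - [0,0,-20,0,0,0,15]
    - [0,0,-30,0,0,0,15]
    - [0,0,-30,0,0,0,15]

```text
time_s: 9.87
tool_pos: [461.3, -3.7, 132.6]
tcp_rot: [-179.9, 1.0, 7.4]
wrist_force: [1.2, 0.4, -0.2]
gripper_width: 19.7
gripper_force: 59.9
```

Emit:
step_arm:
  targets:
    - [0,30,-10,0,0,2.5,15]
    - [0,40,0,0,0,2.5,15]
    - [0,40,0,0,0,2.5,15]
    - [0,30,0,0,0,2.5,15]
    - [0,0,0,0,0,0.5,15]
    - [0,0,0,0,0,0,15]
    - [0,0,0,0,0,0,15]

```text
time_s: 10.45
tool_pos: [471.5, -142.1, 141.9]
tcp_rot: [180.0, 0.9, -3.0]
wrist_force: [0.7, 0.6, -0.9]
gripper_width: 19.6
gripper_force: 59.9
```

Run:
```python
from h import *
s=arm.sense();print(s['tool_pos'],s['tcp_rot'],s['wrist_force'],s['wrist_torque'])
w=snap('wrist','w4.png')
```

```text
[ 471.5401403  -142.14801499  141.88807652] [179.96816637   0.92546141  -3.02961543] [ 0.69485955  0.58873469 -0.88448504] [-0.01241423  0.12030911 -0.04577407]
```

View pics/w4.png

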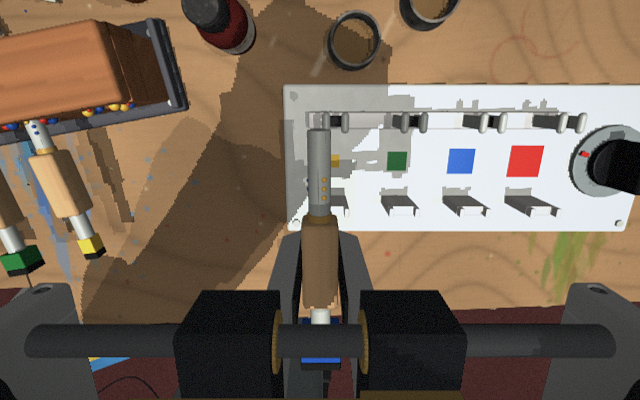

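```bash
python3 - <<'E'
from h import *
w=snap('wrist'); P=w['pixels'].astype(int)
hsv=cv2.cvtColor(w['pixels'],cv2.COLOR_RGB2HSV)
sub=np.zeros((400,640),bool); sub[140:185,370:560]=1
for n,l,h in(('g',45,85),('b',100,125),('r',170,180)):
    m=sub&(hsv[...,0]>=l)&(hsv[...,0]<=h)&(hsv[...,1]>140); v,u=np.where(m)
    c=((u.min()+u.max())/2,(v.min()+v.max())/2); print(n,c,(u.min(),u.max(),v.min(),v.max()),pix(w,c,12))
print('tip',pix(w,(318,130),150), 'grip end',pix(w,(319,216),157))
E
python3 - <<'E'
import cv2
i=cv2.imread('pics/w4.png')[80:240,280:640]; cv2.imwrite('pics/w4c.png',cv2.resize(i,None,fx=2.2,fy=2.2,interpolation=2))
E
```

```text
g (np.float64(397.0), np.float64(161.0)) (np.int64(388), np.int64(406), np.int64(153), np.int64(169)) [ 497.3 -216.7   12. ]
b (np.float64(461.5), np.float64(161.5)) (np.int64(448), np.int64(475), np.int64(150), np.int64(173)) [ 493.7 -277.    12. ]Traceback (most recent call last):
  File "<stdin>", line 7, in <module>
    return umr_minimum(a, axis, None, out, keepdims, initial, where)
ValueError: zero-size array to reduction operation minimum which has no identity
```

View pics/w4c.png

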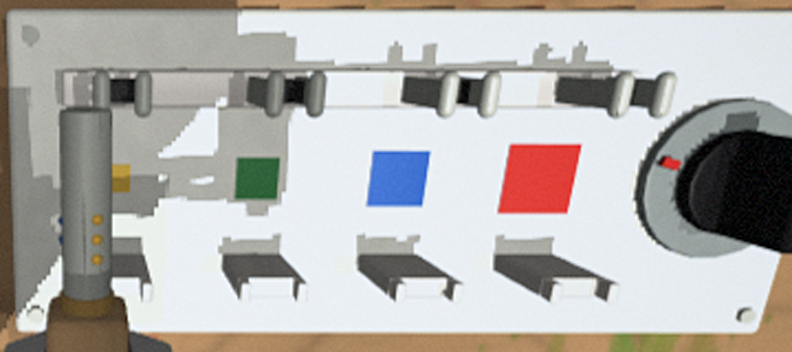

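Run:
```python
from h import *
w=snap('wrist'); s=arm.sense(); print(s['tool_pos'])
f=lambda u,v,z: pix(w,(280+u/2.2,80+v/2.2),z)
for n,u in(('mini',123),('sm',296),('md',469.5),('lg',642)): print(n,f(u,94,58))
for n,u in(('sm',276),('md',429),('lg',580)): print('saddle',n,f(u,288,56))
print('red',f(540,179,12)); print('tip',f(86,110,147),f(86,110,153),'gripend',f(92,300,157))
t=snap('top')
for p in((351.5,255.5),(371.5,257),(390,258)): print(pix(t,p,12))
```

```text
[ 472.11589589 -141.58646682  142.0657714 ]
mini [ 538.6 -158.5   58. ]
sm [ 535.6 -218.3   58. ]
md [ 532.5 -278.4   58. ]
lg [ 529.5 -338.2   58. ]
saddle sm [ 463.7 -214.1   56. ]
saddle md [ 460.7 -272.1   56. ]
saddle lg [ 457.8 -329.5   56. ]
red [ 491.  -336.8   12. ]
tip [ 541.9 -145.9  147. ] [ 542.4 -145.9  153. ] gripend [ 500.3 -145.1  157. ]
[ 493.5 -218.    12. ]
[ 490.  -280.2   12. ]
[ 487.9 -337.6   12. ]
```

Emit:
step_arm:
  targets:
    - [8,33.6,0,0,0,0,15]
    - [8,33.6,0,0,0,0,15]
    - [8,33.6,0,0,0,0,15]
    - [8.7,33.6,0,0,0,0,15]
    - [0,0,25,0,0,0,15]
    - [0,0,25,0,0,0,15]
    - [0,0,20,0,0,0,15]
    - [0,0,0,0,0,0,15]
    - [0,0,0,0,0,0,15]
    - [0,0,0,0,0,0,15]

```text
time_s: 11.48
tool_pos: [497.2, -278.8, 73.0]
tcp_rot: [179.9, 0.8, -3.0]
wrist_force: [-0.1, -0.7, 0.4]
gripper_width: 19.5
gripper_force: 59.9
```

Run:
```python
from h import *
s=arm.sense();print(s['tool_pos'],s['tcp_rot'],s['wrist_force'])
w=snap('wrist','w5.png')
i=cv2.imread('pics/w5.png')[30:330,180:500]; cv2.imwrite('pics/w5c.png',cv2.resize(i,None,fx=2,fy=2,interpolation=2))
```

```text
[ 497.22211274 -278.83904565   73.01490035] [179.92045151   0.82084134  -3.03410943] [-0.14243456 -0.706256    0.40370713]
```

View pics/w5c.png

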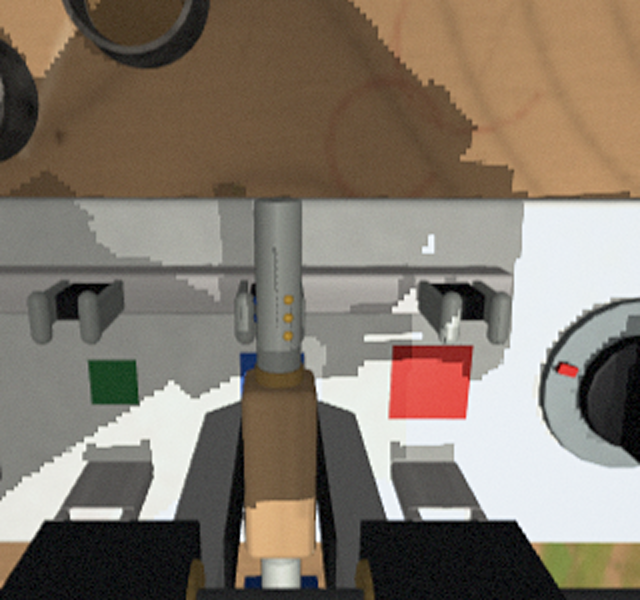

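Run:
```python
from h import *
w=snap('wrist'); print(w['origin'])
f=lambda u,v,z: pix(w,(180+u/2,30+v/2),z)
print('tip',f(279,200,84),f(279,200,72),'gripfront',f(279,388,88),'griptopfrontcollar',f(279,372,86),'gripback',f(279,555,88),'headfront',f(279,578,90))
for u,v in((64,315),(475,315),(64,290),(64,338)): print('clip',f(u,v,59))
print('green',f(114,382,12),'red',f(431,382,12), 'bluetop',f(279,352,12),'index',f(567,370,20))
```

```text
[ 581.29259426 -284.05232666  237.30916328]
tip [ 567.8 -283.5   84. ] [ 566.7 -283.5   72. ] gripfront [ 521.5 -281.1   88. ] griptopfrontcollar [ 525.1 -281.3   86. ] gripback [ 472.2 -278.5   88. ] headfront [ 466.2 -278.2   90. ]
clip [ 536.  -219.2   59. ]
clip [ 529.7 -338.7   59. ]
clip [ 543.4 -220.4   59. ]
clip [ 529.1 -218.2   59. ]
green [ 496.9 -217.1   12. ] red [ 490.5 -337.5   12. ] bluetop [ 505.6 -280.3   12. ] index [ 495.8 -385.1   20. ]
```

Emit:
step_arm:
  targets:
    - [-2,-2.8,0,0,0,0,15]
    - [0,0,4,0,0,0,15]
    - [0,0,4,0,0,0,15]
    - [0,0,3,0,0,0,15]
    - [0,0,2,0,0,0,15]
    - [0,0,0,0,0,0,15]
    - [0,0,0,0,0,0,15]

```text
time_s: 12.17
tool_pos: [494.7, -276.1, 58.8]
tcp_rot: [179.9, 0.9, -3.1]
wrist_force: [0.4, 0.4, 1.8]
gripper_width: 19.3
gripper_force: 60.0
```

Emit:
step_arm:
  targets:
    - [0,0,2,0,0,0,15]
    - [0,0,2,0,0,0,15]
    - [0,0,2,0,0,0,15]
    - [0,0,2,0,0,0,15]
    - [0,0,0,0,0,0,15]

```text
time_s: 12.58
tool_pos: [494.8, -275.9, 50.6]
tcp_rot: [179.9, 0.9, -3.1]
wrist_force: [5.9, -1.5, -5.2]
gripper_width: 19.6
gripper_force: 60.0
```

Emit:
step_arm:
  targets:
    - [0,0,2,0,0,0,15]
    - [0,0,2,0,0,0,15]
    - [0,0,0,0,0,0,15]

```text
time_s: 12.83
tool_pos: [495.3, -276.2, 49.0]
tcp_rot: [180.0, 0.8, -3.1]
wrist_force: [-7.7, 9.5, 47.1]
gripper_width: 19.7
gripper_force: 60.0
```

Emit:
step_arm:
  targets:
    - [0,0,2,0,0,0,15]
    - [0,0,1,0,0,0,15]
    - [0,0,0,0,0,0,15]

```text
time_s: 13.08
tool_pos: [496.1, -276.3, 47.5]
tcp_rot: [-180.0, 0.6, -3.1]
wrist_force: [-12.1, 14.5, 73.7]
gripper_width: 19.4
gripper_force: 60.0
```

Run:
```python
from h import *
s=arm.sense();print(s['tool_pos'],s['tcp_rot'],s['wrist_force'],s['wrist_torque'])
w=snap('wrist','w6.png'); 
i=cv2.imread('pics/w6.png')[30:330,180:500]; cv2.imwrite('pics/w6c.png',cv2.resize(i,None,fx=2,fy=2,interpolation=2))
```

```text
[ 496.07013762 -276.34988373   47.45323948] [-179.98037923    0.63528518   -3.07018754] [-12.11215718  14.49096464  73.65859814] [3.68109052e+00 3.51069404e+00 1.29694548e-03]
```

View pics/w6c.png

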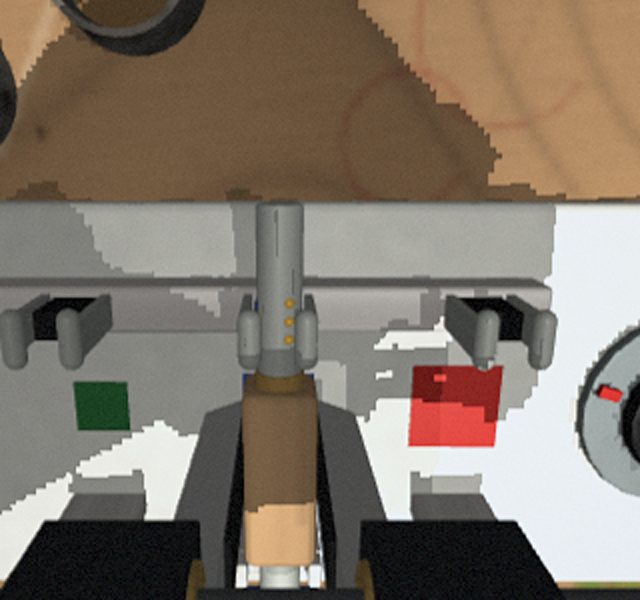

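Emit:
step_arm:
  targets:
    - [0,0,-2,0,0,0,15]
    - [0,0,-2,0,0,0,15]
    - [0,0,0,0,0,0,24]
    - [0,0,0,0,0,0,30]
    - [0,0,0,0,0,0,36]
    - [0,0,0,0,0,0,40]

```text
time_s: 13.63
tool_pos: [494.1, -275.9, 47.5]
tcp_rot: [180.0, 0.9, -3.1]
wrist_force: [-0.4, -0.3, 0.9]
gripper_width: 38.1
gripper_force: 0.0
```

Emit:
step_arm:
  targets:
    - [0,0,-10,0,0,0,40]
    - [0,0,-20,0,0,0,40]
    - [0,0,-40,0,0,0,40]
    - [0,0,-30,0,0,0,40]
    - [0,0,0,0,0,0,40]
    - [0,0,0,0,0,0,40]

```text
time_s: 14.13
tool_pos: [496.7, -276.2, 149.8]
tcp_rot: [179.9, 0.7, -3.1]
wrist_force: [0.1, -0.6, -1.8]
gripper_width: 40.2
gripper_force: 0.0
```

Run:
```python
from h import *
s=arm.sense();print(s['tool_pos'],s['tcp_rot'],s['wrist_force'],s['wrist_torque'])
w=snap('wrist','w7.png'); 
i=cv2.imread('pics/w7.png')[70:300,150:550]; cv2.imwrite('pics/w7c.png',cv2.resize(i,None,fx=2,fy=2,interpolation=2))
```

```text
[ 496.68532173 -276.23676835  149.80423703] [179.91671714   0.7059621   -3.06688408] [ 0.14081093 -0.5950477  -1.7592764 ] [-0.016753    0.17301724  0.04376466]
```

View pics/w7c.png

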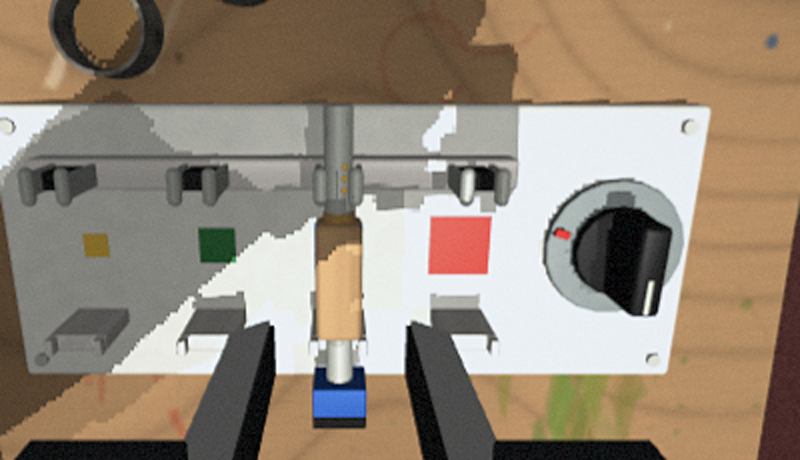

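Run:
```python
from h import *
w=snap('wrist'); print(w['origin'],arm.sense()['tool_pos'])
f=lambda u,v,z: pix(w,(150+u/2,70+v/2),z)
for n,u in(('mini',45),('sm',196),('md',338),('lg',485)): print('clip',n,f(u,185,59))
for n,u,v in(('ye',96,245),('gr',217,245),('red',460,245)): print(n,f(u,v,12))
print('grip',f(338,217,62),f(338,338,62),'tip',f(338,105,52),'headend',f(340,427,50))
print('mark',f(562,234,20),'disc',f(614,245,20),'ptr',f(650,297,56), 'baredge R',f(671,235,56))
```

```text
[ 580.08070227 -281.04275493  312.40079343] [ 495.71501271 -275.5701577   147.64374035]
clip mini [ 538.1 -160.    59. ]
clip sm [ 534.8 -220.9   59. ]
clip md [ 531.8 -278.2   59. ]
clip lg [ 528.7 -337.6   59. ]
ye [ 499.3 -157.    12. ]
gr [ 496.1 -216.5   12. ]
red [ 489.8 -336.2   12. ]
grip [ 519.3 -277.6   62. ] [ 465.8 -274.7   62. ] tip [ 562.8 -279.9   52. ] headend [ 414.5 -272.9   50. ]
mark [ 495.1 -383.4   20. ] disc [ 488.2 -408.6   20. ] ptr [ 475.2 -410.2   56. ] baredge R [ 502.7 -416.4   56. ]
```

Emit:
step_arm:
  targets:
    - [0,0,0,0,0.8,-5.3,40]
    - [0,0,0,0,0,-5.3,40]
    - [10,-41,0,0,0,0,40]
    - [10,-41,0,0,0,0,40]
    - [10,-41,0,0,0,0,40]
    - [10,-41,0,0,0,0,40]
    - [10,-41,0,0,0,0,40]
    - [6,-41,0,0,0,0,40]
    - [4.8,-41,0,0,0,0,40]
    - [0,-40,0,0,0,0,40]

```text
time_s: 15.07
tool_pos: [512.5, 55.7, 146.9]
tcp_rot: [180.0, 0.2, 7.5]
wrist_force: [0.6, 1.1, -0.6]
gripper_width: 39.8
gripper_force: 0.0
```

Emit:
step_arm:
  targets:
    - [0,-8,20,0,0,0,40]
    - [0,0,20,0,0,0,40]
    - [0,0,0,0,0,0,40]
    - [0,0,0,0,0,0,40]
    - [0,0,0,0,0,0,40]
    - [0,0,0,0,0,0,40]

```text
time_s: 15.57
tool_pos: [512.5, 60.8, 108.6]
tcp_rot: [180.0, 0.0, 7.5]
wrist_force: [-0.7, -0.8, -0.3]
gripper_width: 40.1
gripper_force: 0.0
```

```bash
cat >> h.py <<'E'
def prof(a,c=320,r0=190,r1=330):
    h=cv2.cvtColor(np.ascontiguousarray(a),cv2.COLOR_RGB2HSV)[r0:r1,c-3:c+4].astype(float).mean(1)
    s=h[:,1]; return [(r0+i,int(s[i]),int(h[i,2])) for i in range(0,len(s),2)]
E
python3 - <<'E'
from h import *
s=arm.sense();print(s['tool_pos'],s['tcp_rot'],s['wrist_force'])
w=snap('wrist','w8.png')
for f in('w2.png','w3.png','w5.png','w6.png'): print(f,prof(cv2.imread('pics/'+f)[:,:,::-1],r0=200,r1=240))
# yellow grip edges in the row direction: sat profile along row 240
a=cv2.cvtColor(w['pixels'],cv2.COLOR_RGB2HSV)
for r in (230,245): print(r,[(c,int(a[r-1:r+2,c,1].mean()),int(a[r-1:r+2,c,2].mean())) for c in range(280,360,3)])
E
```

```text
[512.4749915   60.78461511 108.57195506] [1.79994858e+02 3.10257152e-02 7.45762022e+00] [-0.65925137 -0.79117535 -0.25306624]
w2.png [(200, 14, 93), (202, 71, 89), (204, 146, 92), (206, 146, 93), (208, 135, 88), (210, 107, 85), (212, 109, 109), (214, 108, 116), (216, 109, 117), (218, 106, 117), (220, 107, 117), (222, 108, 118), (224, 107, 118), (226, 108, 118), (228, 108, 118), (230, 105, 119), (232, 108, 117), (234, 105, 119), (236, 109, 118), (238, 106, 117)]
w3.png [(200, 11, 103), (202, 12, 105), (204, 9, 105), (206, 13, 105), (208, 11, 105), (210, 10, 105), (212, 11, 105), (214, 12, 105), (216, 9, 104), (218, 12, 104), (220, 11, 103), (222, 10, 104), (224, 11, 103), (226, 143, 93), (228, 145, 99), (230, 147, 100), (232, 141, 97), (234, 102, 82), (236, 109, 102), (238, 107, 108)]
w5.png [(200, 25, 136), (202, 12, 136), (204, 11, 135), (206, 10, 104), (208, 9, 102), (210, 11, 104), (212, 11, 103), (214, 13, 103), (216, 56, 91), (218, 144, 100), (220, 144, 99), (222, 147, 99), (224, 118, 81), (226, 108, 95), (228, 106, 106), (230, 107, 110), (232, 107, 112), (234, 108, 111), (236, 
[... 562 characters left out ...]
(316, 103, 113), (319, 107, 110), (322, 108, 103), (325, 109, 100), (328, 111, 105), (331, 111, 112), (334, 107, 108), (337, 105, 99), (340, 114, 96), (343, 97, 96), (346, 105, 85), (349, 111, 106), (352, 105, 167), (355, 73, 132), (358, 75, 125)]
245 [(280, 6, 75), (283, 106, 12), (286, 155, 10), (289, 108, 100), (292, 109, 100), (295, 113, 82), (298, 113, 81), (301, 106, 111), (304, 106, 118), (307, 107, 116), (310, 110, 114), (313, 104, 113), (316, 107, 111), (319, 106, 111), (322, 111, 100), (325, 105, 100), (328, 114, 107), (331, 108, 108), (334, 109, 110), (337, 109, 109), (340, 111, 110), (343, 110, 108), (346, 116, 146), (349, 111, 186), (352, 114, 119), (355, 70, 18), (358, 86, 21)]
```

Emit:
step_arm:
  targets:
    - [0,-3.6,15,0,0,0,40]
    - [0,0,15,0,0,0,40]
    - [0,0,12,0,0,0,40]
    - [0,0,9.4,0,0,0,40]
    - [0,0,0,0,0,0,40]
    - [0,0,0,0,0,0,40]
    - [0,0,0,0,0,0,40]

```text
time_s: 16.2
tool_pos: [511.8, 64.9, 56.9]
tcp_rot: [-180.0, 0.0, 7.5]
wrist_force: [-1.2, -1.2, -0.1]
gripper_width: 39.8
gripper_force: 0.0
```

Emit:
step_arm:
  targets:
    - [0,0,0,0,0,0,15]
    - [0,0,0,0,0,0,15]
    - [0,0,0,0,0,0,15]
    - [0,0,0,0,0,0,15]
    - [0,0,0,0,0,0,15]
  force: 60

```text
time_s: 16.62
tool_pos: [511.4, 64.7, 56.5]
tcp_rot: [180.0, 0.1, 7.5]
wrist_force: [-1.7, -3.0, 2.3]
gripper_width: 19.7
gripper_force: 59.7
```

Emit:
step_arm:
  targets:
    - [-0.4,-0.5,-0.1,6,0,0,15]
    - [-0.4,-0.5,-0.1,6,0,0,15]
    - [-0.4,-0.5,-0.1,6,0,0,15]
    - [-0.4,-0.5,-0.1,6,0,0,15]

```text
time_s: 16.95
tool_pos: [510.9, 66.3, 57.8]
tcp_rot: [-156.6, -0.1, 7.5]
wrist_force: [-1.6, -2.6, -4.6]
gripper_width: 19.1
gripper_force: 59.7
```

Emit:
step_arm:
  targets:
    - [-0.4,0.5,-0.1,-6,0,0,15]
    - [-0.4,0.5,-0.1,-6,0,0,15]
    - [-0.4,0.5,-0.1,-6,0,0,15]
    - [-0.4,0.5,-0.1,-6,0,0,15]
    - [-0.4,0.5,-0.1,-6,0,0,15]
    - [-0.4,0.5,-0.1,-6,0,0,15]
    - [-0.4,0.5,-0.1,-6,0,0,15]
    - [-0.4,0.5,-0.1,-6,0,0,15]

```text
time_s: 17.62
tool_pos: [508.0, 62.1, 58.6]
tcp_rot: [155.9, -0.0, 7.5]
wrist_force: [3.8, -7.8, -3.8]
gripper_width: 19.5
gripper_force: 60.1
```

Emit:
step_arm:
  targets:
    - [-0.4,-0.5,-0.1,6,0,0,15]
    - [-0.4,-0.5,-0.1,6,0,0,15]
    - [-0.4,-0.5,-0.1,6,0,0,15]
    - [-0.4,-0.5,-0.1,6,0,0,15]
    - [-0.4,-0.5,-0.1,6,0,0,15]
    - [-0.4,-0.5,-0.1,6,0,0,15]
    - [-0.4,-0.5,-0.1,6,0,0,15]
    - [-0.4,-0.5,-0.1,6,0,0,15]

```text
time_s: 18.28
tool_pos: [502.9, 65.3, 57.7]
tcp_rot: [-157.4, 0.2, 7.5]
wrist_force: [-9.0, -3.5, -1.3]
gripper_width: 19.4
gripper_force: 59.1
```

Emit:
step_arm:
  targets:
    - [-0.4,0.5,-0.1,-6,0,0,15]
    - [-0.4,0.5,-0.1,-6,0,0,15]
    - [-0.4,0.5,-0.1,-6,0,0,15]
    - [-0.4,0.5,-0.1,-6,0,0,15]
    - [-0.4,0.5,-0.1,-6,0,0,15]
    - [-0.4,0.5,-0.1,-6,0,0,15]
    - [-0.4,0.5,-0.1,-6,0,0,15]
    - [-0.4,0.5,-0.1,-6,0,0,15]

```text
time_s: 18.95
tool_pos: [499.3, 61.1, 57.8]
tcp_rot: [155.3, 0.4, 7.5]
wrist_force: [-6.5, -4.5, -1.0]
gripper_width: 19.3
gripper_force: 60.0
```

Emit:
step_arm:
  targets:
    - [-0.4,-0.5,-0.1,6,0,0,15]
    - [-0.4,-0.5,-0.1,6,0,0,15]
    - [-0.4,-0.5,-0.1,6,0,0,15]
    - [-0.4,-0.5,-0.1,6,0,0,15]

```text
time_s: 19.28
tool_pos: [495.9, 63.5, 56.3]
tcp_rot: [178.7, 0.7, 7.6]
wrist_force: [-12.6, -0.8, 1.6]
gripper_width: 19.3
gripper_force: 58.6
```

Run:
```python
from h import *
s=arm.sense();print(s['tool_pos'],s['tcp_rot'],s['wrist_force'])
w=snap('wrist','w9.png'); print([p for p in prof(w['pixels'],r0=170,r1=250)])
```

```text
[495.8803035   63.49772916  56.3462759 ] [178.7494234    0.72019977   7.59934985] [-12.58327913  -0.81751114   1.58643818]
[(170, 193, 109), (172, 74, 114), (174, 13, 152), (176, 14, 154), (178, 12, 153), (180, 12, 151), (182, 11, 153), (184, 12, 154), (186, 11, 150), (188, 13, 150), (190, 11, 150), (192, 13, 148), (194, 11, 142), (196, 11, 122), (198, 10, 123), (200, 11, 122), (202, 11, 123), (204, 10, 123), (206, 11, 124), (208, 12, 124), (210, 12, 122), (212, 11, 122), (214, 10, 124), (216, 10, 122), (218, 10, 122), (220, 34, 110), (222, 143, 119), (224, 140, 119), (226, 138, 118), (228, 122, 100), (230, 106, 109), (232, 106, 125), (234, 106, 129), (236, 105, 133), (238, 106, 132), (240, 106, 132), (242, 105, 133), (244, 104, 132), (246, 105, 131), (248, 106, 131)]
```

Emit:
step_arm:
  targets:
    - [-0.4,-0.5,-0.1,6,0,0,15]
    - [-0.4,-0.5,-0.1,6,0,0,15]
    - [-0.4,-0.5,-0.1,6,0,0,15]
    - [-0.4,-0.5,-0.1,6,0,0,15]

```text
time_s: 19.67
tool_pos: [496.3, 63.1, 57.5]
tcp_rot: [-158.4, 0.5, 7.4]
wrist_force: [-4.8, -8.8, -3.5]
gripper_width: 19.1
gripper_force: 60.1
```

Emit:
step_arm:
  targets:
    - [-0.4,0.5,-0.1,-6,0,0,15]
    - [-0.4,0.5,-0.1,-6,0,0,15]
    - [-0.4,0.5,-0.1,-6,0,0,15]
    - [-0.4,0.5,-0.1,-6,0,0,15]
    - [-0.4,0.5,-0.1,-6,0,0,15]
    - [-0.4,0.5,-0.1,-6,0,0,15]
    - [-0.4,0.5,-0.1,-6,0,0,15]
    - [-0.4,0.5,-0.1,-6,0,0,15]

```text
time_s: 20.33
tool_pos: [492.8, 60.4, 57.9]
tcp_rot: [154.6, 0.7, 7.5]
wrist_force: [-1.5, -3.5, -5.8]
gripper_width: 19.4
gripper_force: 60.0
```

Emit:
step_arm:
  targets:
    - [-0.4,-0.5,-0.1,6,0,0,15]
    - [-0.4,-0.5,-0.1,6,0,0,15]
    - [-0.4,-0.5,-0.1,6,0,0,15]
    - [-0.4,-0.5,-0.1,6,0,0,15]
    - [-0.4,-0.5,-0.1,6,0,0,15]
    - [-0.4,-0.5,-0.1,6,0,0,15]
    - [-0.4,-0.5,-0.1,6,0,0,15]
    - [-0.4,-0.5,-0.1,6,0,0,15]

```text
time_s: 21.0
tool_pos: [490.1, 63.0, 57.9]
tcp_rot: [-159.3, 0.7, 7.4]
wrist_force: [-1.4, -2.4, 0.4]
gripper_width: 19.6
gripper_force: 59.3
```

Emit:
step_arm:
  targets:
    - [-0.4,0.5,-0.1,-6,0,0,15]
    - [-0.4,0.5,-0.1,-6,0,0,15]
    - [-0.4,0.5,-0.1,-6,0,0,15]
    - [-0.4,0.5,-0.1,-6,0,0,15]
    - [-0.4,0.5,-0.1,-6,0,0,15]
    - [-0.4,0.5,-0.1,-6,0,0,15]
    - [-0.4,0.5,-0.1,-6,0,0,15]
    - [-0.4,0.5,-0.1,-6,0,0,15]

```text
time_s: 21.67
tool_pos: [486.1, 59.9, 58.0]
tcp_rot: [153.8, 1.0, 7.5]
wrist_force: [1.3, 0.9, 0.7]
gripper_width: 19.4
gripper_force: 59.9
```

Emit:
step_arm:
  targets:
    - [-0.4,-0.5,-0.1,6,0,0,15]
    - [-0.4,-0.5,-0.1,6,0,0,15]
    - [-0.4,-0.5,-0.1,6,0,0,15]
    - [-0.4,-0.5,-0.1,6,0,0,15]
    - [-0.5,0,0,1.5,0,0,15]
    - [-0.5,0,0,0,0,0,15]
    - [-0.5,0,0,0,0,0,15]

```text
time_s: 22.25
tool_pos: [481.4, 60.1, 56.2]
tcp_rot: [178.5, 1.3, 7.4]
wrist_force: [0.1, 0.6, -0.5]
gripper_width: 19.4
gripper_force: 59.2
```

Run:
```python
from h import *
s=arm.sense();print(s['tool_pos'],s['tcp_rot'],s['wrist_force'])
w=snap('wrist','w10.png'); print([p for p in prof(w['pixels'],r0=150,r1=240)])
```

```text
[481.3977971   60.10393651  56.24639502] [178.45379248   1.2933083    7.37320559] [ 0.09241289  0.6019936  -0.53648918]
[(150, 12, 143), (152, 12, 145), (154, 11, 145), (156, 13, 145), (158, 12, 146), (160, 11, 145), (162, 11, 146), (164, 11, 146), (166, 12, 146), (168, 11, 142), (170, 11, 144), (172, 12, 144), (174, 11, 146), (176, 12, 147), (178, 13, 148), (180, 11, 147), (182, 11, 148), (184, 13, 147), (186, 67, 136), (188, 75, 136), (190, 12, 140), (192, 12, 149), (194, 14, 112), (196, 79, 104), (198, 47, 102), (200, 12, 112), (202, 10, 113), (204, 10, 111), (206, 11, 112), (208, 12, 112), (210, 12, 112), (212, 12, 112), (214, 12, 113), (216, 10, 112), (218, 114, 100), (220, 142, 109), (222, 141, 109), (224, 141, 108), (226, 104, 84), (228, 106, 110), (230, 108, 117), (232, 106, 121), (234, 106, 122), (236, 107, 121), (238, 106, 122)]
```

Emit:
step_arm:
  targets:
    - [-4,0,0,1.5,0,0,15]
    - [-8,0,0,0,0,0,15]
    - [-12,0,0,0,0,0,15]
    - [-14,0,0,0,0,0,15]
    - [0,0,-20,0,0,0,15]
    - [0,0,-30,0,0,0,15]
    - [0,0,-30,0,0,5.2,15]
    - [0,0,0,0,0,5.2,15]
    - [0,0,0,0,0,0,15]

```text
time_s: 23.05
tool_pos: [445.6, 56.9, 138.0]
tcp_rot: [179.8, 1.2, -3.1]
wrist_force: [-0.0, 0.3, -1.2]
gripper_width: 19.8
gripper_force: 59.2
```

Emit:
step_arm:
  targets:
    - [11,34,0,0,0,0,15]
    - [11,34,0,0,0,0,15]
    - [11,34,0,0,0,0,15]
    - [11,34,0,0,0,0,15]
    - [11,34,0,0,0,0,15]
    - [11,34,0,0,0,0,15]
    - [0,0,25,0,0,0,15]
    - [0,0,20,0,0,0,15]
    - [0,0,0,0,0,0,15]
    - [0,0,0,0,0,0,15]

```text
time_s: 23.88
tool_pos: [498.7, -150.8, 90.3]
tcp_rot: [179.7, 1.5, -2.8]
wrist_force: [0.1, -0.7, 0.2]
gripper_width: 19.7
gripper_force: 59.2
```

Emit:
step_arm:
  targets:
    - [0,0,0,0,0,0,15]
    - [0,0,0,0,0,0,15]

```text
time_s: 24.05
tool_pos: [500.3, -151.0, 92.3]
tcp_rot: [179.8, 1.2, -2.9]
wrist_force: [0.3, -0.3, -0.8]
gripper_width: 19.8
gripper_force: 59.2
```

Run:
```python
from h import *
s=arm.sense();print(s['tool_pos'],s['tcp_rot'],s['wrist_force'])
w=snap('wrist','w11.png'); print([p for p in prof(w['pixels'],r0=206,r1=240)])
i=cv2.imread('pics/w11.png')[30:330,180:500]; cv2.imwrite('pics/w11c.png',cv2.resize(i,None,fx=2,fy=2,interpolation=2))
```

```text
[ 500.31523594 -151.0170317    92.27474451] [179.75166338   1.22219804  -2.85979363] [ 0.25282076 -0.33801433 -0.80627737]
[(206, 11, 102), (208, 10, 101), (210, 11, 101), (212, 12, 103), (214, 12, 102), (216, 10, 103), (218, 119, 91), (220, 145, 100), (222, 143, 98), (224, 142, 97), (226, 108, 76), (228, 108, 101), (230, 106, 108), (232, 109, 110), (234, 105, 113), (236, 108, 110), (238, 107, 111)]
```

Emit:
step_arm:
  targets:
    - [0,5,8,0,0,0,15]
    - [0,0,9,0,0,0,15]
    - [0,0,8,0,0,0,15]
    - [0,0,6,0,0,0,15]
    - [0,0,0,0,0,0,15]
    - [0,0,0,0,0,0,15]
    - [0,0,0,0,0,0,15]

```text
time_s: 24.68
tool_pos: [499.0, -156.5, 59.7]
tcp_rot: [179.7, 1.3, -2.9]
wrist_force: [4.6, -1.5, -7.2]
gripper_width: 19.2
gripper_force: 59.9
```

Emit:
step_arm:
  targets:
    - [0,0,2,0,0,0,15]
    - [0,0,2,0,0,0,15]
    - [0,0,2,0,0,0,15]
    - [0,0,2,0,0,0,15]
    - [0,0,0,0,0,0,15]

```text
time_s: 25.1
tool_pos: [499.4, -156.5, 52.3]
tcp_rot: [179.8, 1.2, -3.0]
wrist_force: [7.1, 0.4, -1.7]
gripper_width: 19.2
gripper_force: 59.9
```

Emit:
step_arm:
  targets:
    - [0,0,1.5,0,0,0,15]
    - [0,0,1.5,0,0,0,15]
    - [0,0,0,0,0,0,15]

```text
time_s: 25.35
tool_pos: [499.6, -156.7, 51.3]
tcp_rot: [179.8, 1.2, -3.0]
wrist_force: [-9.1, 6.1, 48.7]
gripper_width: 19.4
gripper_force: 59.9
```

Emit:
step_arm:
  targets:
    - [0,0,1.3,0,0,0,15]
    - [0,0,0,0,0,0,15]

```text
time_s: 25.52
tool_pos: [499.8, -156.7, 50.6]
tcp_rot: [179.9, 1.1, -3.0]
wrist_force: [-12.8, 8.4, 62.9]
gripper_width: 19.4
gripper_force: 60.0
```

Emit:
step_arm:
  targets:
    - [0,0,-2,0,0,0,15]
    - [0,0,-1.8,0,0,0,15]
    - [0,0,0,0,0,0,24]
    - [0,0,0,0,0,0,30]
    - [0,0,0,0,0,0,36]
    - [0,0,0,0,0,0,40]

```text
time_s: 26.02
tool_pos: [498.2, -156.6, 51.6]
tcp_rot: [179.8, 1.3, -3.0]
wrist_force: [0.4, 0.8, 0.3]
gripper_width: 38.2
gripper_force: 0.0
```

Emit:
step_arm:
  targets:
    - [0,0,-10,0,0,0,40]
    - [0,0,-20,0,0,0,40]
    - [0,0,-40,0,0,0,40]
    - [0,0,-28,0,0,0,40]
    - [0,0,0,0,1.2,0,40]
    - [0,0,0,0,0,0,40]

```text
time_s: 26.52
tool_pos: [501.3, -156.4, 151.6]
tcp_rot: [179.8, -0.1, -3.0]
wrist_force: [-0.5, 0.4, -0.2]
gripper_width: 40.0
gripper_force: 0.0
```

Run:
```python
from h import *
s=arm.sense();print(s['tool_pos'],s['tcp_rot'],s['wrist_force'])
w=snap('wrist','w12.png')
i=cv2.imread('pics/w12.png')[70:300,200:520]; cv2.imwrite('pics/w12c.png',cv2.resize(i,None,fx=2.5,fy=2.5,interpolation=2))
```

```text
[ 501.28995403 -156.43749171  151.62843351] [ 1.79782458e+02 -1.38859638e-01 -2.96285658e+00] [-0.47251696  0.39129765 -0.19428188]
```

View pics/w12c.png

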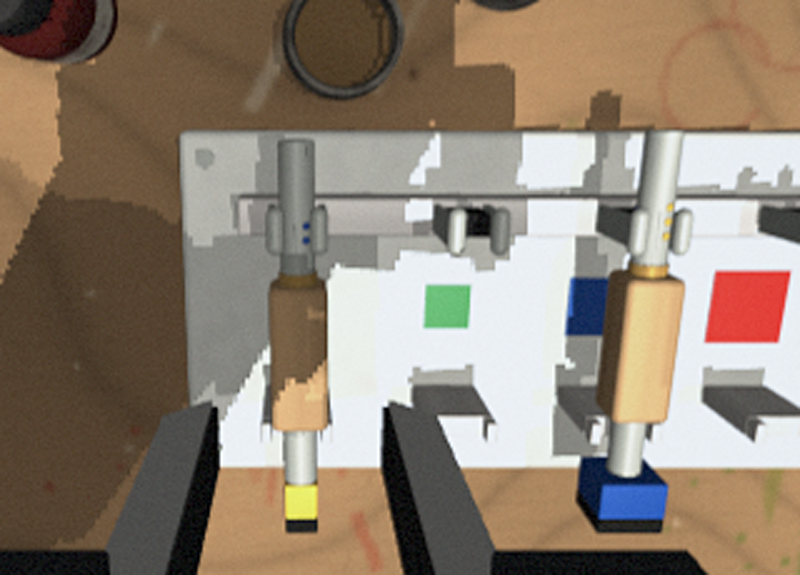

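```bash
python3 - <<'E'
from h import *
w=snap('wrist'); print(w['origin'],arm.sense()['tool_pos'])
f=lambda u,v,z: pix(w,(200+u/2.5,70+v/2.5),z)
print('green',f(447,307,12),'red',f(748,307,12),'plate far edge',f(447,132,12),'near',f(400,466,12))
for n,u,a,b,t,h in(('mini',299,283,431,141,530),('med',648,270,423,131,528)):
    print(n,'gripfront',f(u,a,62),'gripback',f(u,b,62),'tip',f(u,t,58),f(u,t,46),'headend',f(u,h,52))
for u,v in((274,207),(321,207),(458,207),(498,207),(274,253),(498,253)): print('clip',f(u,v,61),f(u,v,50))
# top camera check
t=snap('top','t2.png')
E
python3 -c "
import cv2
i=cv2.imread('pics/t2.png')[225:295,310:440]; cv2.imwrite('pics/t2c.png',cv2.resize(i,None,fx=6,fy=6,interpolation=2))"
```

```text
[ 582.38267801 -160.70587151  315.56569619] [ 500.39545552 -156.00966044  149.71918474]
green [ 495.4 -216.3   12. ] red [ 489.2 -336.    12. ] plate far edge [ 563.3 -216.2   12. ] near [ 426.7 -196.5   12. ]
mini gripfront [ 520.5 -158.5   62. ] gripback [ 467.6 -155.7   62. ] tip [ 565.8 -160.8   58. ] [ 565.  -160.8   46. ] headend [ 422.7 -153.5   52. ]
med gripfront [ 518.9 -273.    62. ] gripback [ 464.2 -276.9   62. ] tip [ 563.2 -271.4   58. ] [ 562.3 -276.6   46. ] headend [ 416.5 -284.7   52. ]
clip [ 545.7 -151.7   61. ] [ 544.1 -151.3   50. ]
clip [ 544.9 -166.8   61. ] [ 543.3 -167.    50. ]
clip [ 542.7 -210.8   61. ] [ 540.9 -212.9   50. ]
clip [ 542.  -223.6   61. ] [ 540.2 -226.3   50. ]
clip [ 530.7 -150.8   61. ] [ 528.5 -150.4   50. ]
clip [ 526.9 -223.9   61. ] [ 524.5 -226.7   50. ]
```

Emit:
step_arm:
  targets:
    - [0,-0.5,30,0,0,0,40]
    - [0,0,30,0,0,0,40]
    - [0,0,25,0,0,0,40]
    - [0,0,14,0,0,0,40]
    - [0,0,0,0,0,0,40]
    - [0,0,0,0,0,0,40]
    - [0,0,0,0,0,0,15]
    - [0,0,0,0,0,0,15]
    - [0,0,0,0,0,0,15]
    - [0,0,0,0,0,0,15]

```text
time_s: 27.5
tool_pos: [501.2, -156.2, 51.6]
tcp_rot: [179.8, 0.0, -2.9]
wrist_force: [0.4, 0.9, 3.6]
gripper_width: 19.6
gripper_force: 60.0
```

Emit:
step_arm:
  targets:
    - [1,0,0,0,0,0,15]
    - [1,0,0,0,0,0,15]
    - [1,0,0,0,0,0,15]
    - [1,0,0,0,0,0,15]
    - [0,0,0,0,0,0,15]

```text
time_s: 27.92
tool_pos: [504.5, -156.6, 51.5]
tcp_rot: [179.8, 0.1, -3.0]
wrist_force: [-6.5, 0.5, 11.7]
gripper_width: 19.9
gripper_force: 60.0
```

Emit:
step_arm:
  targets:
    - [1,0,0,0,0,0,15]
    - [0.5,0,0,0,0,0,15]
    - [0,0,1,0,0,0,15]
    - [0,0,1,0,0,0,15]
    - [0,0,0,0,0,0,15]

```text
time_s: 28.33
tool_pos: [506.0, -156.7, 51.0]
tcp_rot: [179.9, 0.1, -3.0]
wrist_force: [-19.9, 5.5, 53.3]
gripper_width: 19.3
gripper_force: 60.0
```

Emit:
step_arm:
  targets:
    - [0,0,-1,0,0,0,15]
    - [0,0,-1,0,0,0,15]
    - [0,0,0,0,0,0,24]
    - [0,0,0,0,0,0,30]
    - [0,0,0,0,0,0,36]
    - [0,0,0,0,0,0,40]
    - [0,0,-10,0,0,0,40]
    - [0,0,-20,0,0,0,40]
    - [0,0,-40,0,0,0,40]
    - [0,0,-30,0,0,0,40]

```text
time_s: 29.17
tool_pos: [506.1, -156.6, 153.3]
tcp_rot: [179.7, 0.1, -3.0]
wrist_force: [-0.8, 0.1, 1.4]
gripper_width: 40.3
gripper_force: 0.0
```

Emit:
step_arm:
  targets:
    - [0,0,0,0,0,0,40]
    - [0,0,0,0,0,0,40]

```text
time_s: 29.33
tool_pos: [507.3, -156.1, 152.9]
tcp_rot: [179.8, -0.1, -2.9]
wrist_force: [-0.7, 0.7, -0.6]
gripper_width: 40.4
gripper_force: 0.0
```

Run:
```python
from h import *
s=arm.sense();print(s['tool_pos'],s['tcp_rot'])
w=snap('wrist','w13.png'); print(w['origin'])
a=cv2.cvtColor(w['pixels'],cv2.COLOR_RGB2HSV).astype(int)
# mini column: grip/collar/tip transitions along col of shank
for c in (319,):
    print([(r,int(a[r,c-2:c+3,1].mean()),int(a[r,c-2:c+3,2].mean())) for r in list(range(116,140,2))+list(range(172,190,1))+list(range(236,250,1))])
m=(a[...,0]>45)&(a[...,0]<85)&(a[...,1]>100); m[:, :340]=0; m[:,420:]=0; m[:170]=0; m[230:]=0
v,u=np.where(m); c=((u.min()+u.max())/2,(v.min()+v.max())/2); print('green',c,pix(w,c,12))
for r in(120,126,178,183,242): print(r,pix(w,(319,r),62 if r>150 else 52))
```

```text
[ 507.26085575 -156.12722515  152.89326395] [ 1.79775301e+02 -1.09730848e-01 -2.94580801e+00]
[ 588.59600618 -160.61722566  318.22545325]
[(116, 115, 98), (118, 110, 101), (120, 116, 101), (122, 109, 104), (124, 114, 103), (126, 75, 89), (128, 10, 137), (130, 13, 141), (132, 11, 140), (134, 12, 141), (136, 11, 140), (138, 10, 140), (172, 8, 109), (173, 11, 112), (174, 8, 110), (175, 10, 110), (176, 14, 104), (177, 11, 106), (178, 8, 104), (179, 9, 106), (180, 40, 99), (181, 134, 98), (182, 149, 100), (183, 149, 99), (184, 146, 102), (185, 136, 88), (186, 107, 90), (187, 109, 103), (188, 107, 110), (189, 106, 115), (236, 105, 223), (237, 106, 222), (238, 105, 222), (239, 106, 222), (240, 106, 224), (241, 112, 217), (242, 77, 196), (243, 20, 191), (244, 8, 213), (245, 10, 223), (246, 9, 222), (247, 8, 221), (248, 10, 222), (249, 9, 222)]
green (np.float64(378.5), np.float64(197.5)) [ 496.8 -216.5   12. ]
120 [ 577.2 -160.6   52. ]
126 [ 572.5 -160.4   52. ]
178 [ 531.1 -158.2   62. ]
183 [ 526.9 -158.    62. ]
242 [ 473.8 -155.3   62. ]
```

Emit:
step_arm:
  targets:
    - [0,0,0,0.2,0,-5.2,40]
    - [0,0,0,0,0,-5.2,40]
    - [4,-35,0,0,0,0,40]
    - [5,-35,0,0,0,0,40]
    - [5,-35,0,0,0,0,40]
    - [5,-35,0,0,0,0,40]
    - [5,-35,0,0,0,0,40]
    - [5,-35,0,0,0,0,40]
    - [5,-35,0,0,0,0,40]
    - [0,-33,0,0,0,0,40]

```text
time_s: 30.22
tool_pos: [503.6, 125.9, 149.9]
tcp_rot: [179.9, 0.2, 7.5]
wrist_force: [0.3, 0.3, 0.2]
gripper_width: 39.7
gripper_force: 0.0
```

Emit:
step_arm:
  targets:
    - [0,0,20,0,0,0,40]
    - [0,0,20,0,0,0,40]
    - [0,0,0,0,0,0,40]
    - [0,0,0,0,0,0,40]
    - [0,0,0,0,0,0,40]
    - [0,0,0,0,0,0,40]

```text
time_s: 30.72
tool_pos: [504.5, 123.6, 111.6]
tcp_rot: [180.0, 0.0, 7.4]
wrist_force: [0.6, 0.2, 0.0]
gripper_width: 40.1
gripper_force: 0.0
```

Right over green. Descend, grip, and twist.

Emit:
step_arm:
  targets:
    - [0,0,15,0,0,0,40]
    - [0,0,15,0,0,0,40]
    - [0,0,15,0,0,0,40]
    - [0,0,9.5,0,0,0,40]
    - [0,0,0,0,0,0,40]
    - [0,0,0,0,0,0,40]
    - [0,0,0,0,0,0,40]

```text
time_s: 31.3
tool_pos: [504.5, 124.0, 57.1]
tcp_rot: [180.0, 0.0, 7.4]
wrist_force: [0.9, -0.5, -0.5]
gripper_width: 39.9
gripper_force: 0.0
```

Emit:
step_arm:
  targets:
    - [0,0,0,0,0,0,15]
    - [0,0,0,0,0,0,15]
    - [0,0,0,0,0,0,15]
    - [0,0,0,0,0,0,15]
    - [0,0,0,0,0,0,15]
  force: 60

```text
time_s: 31.72
tool_pos: [504.2, 123.6, 56.5]
tcp_rot: [180.0, 0.1, 7.4]
wrist_force: [0.2, -3.0, 2.8]
gripper_width: 19.6
gripper_force: 60.0
```

Emit:
step_arm:
  targets:
    - [-0.4,-0.5,-0.1,6,0,0,15]
    - [-0.4,-0.5,-0.1,6,0,0,15]
    - [-0.4,-0.5,-0.1,6,0,0,15]
    - [-0.4,-0.5,-0.1,6,0,0,15]

```text
time_s: 32.05
tool_pos: [503.4, 125.6, 57.5]
tcp_rot: [-157.1, -0.1, 7.4]
wrist_force: [-0.7, -1.2, -5.3]
gripper_width: 19.5
gripper_force: 59.8
```

Emit:
step_arm:
  targets:
    - [-0.4,0.5,-0.1,-6,0,0,15]
    - [-0.4,0.5,-0.1,-6,0,0,15]
    - [-0.4,0.5,-0.1,-6,0,0,15]
    - [-0.4,0.5,-0.1,-6,0,0,15]
    - [-0.4,0.5,-0.1,-6,0,0,15]
    - [-0.4,0.5,-0.1,-6,0,0,15]
    - [-0.4,0.5,-0.1,-6,0,0,15]
    - [-0.4,0.5,-0.1,-6,0,0,15]

```text
time_s: 32.72
tool_pos: [501.4, 121.4, 58.4]
tcp_rot: [155.5, -0.1, 7.5]
wrist_force: [10.1, -6.1, -1.3]
gripper_width: 19.5
gripper_force: 59.9
```

Emit:
step_arm:
  targets:
    - [-0.4,-0.5,-0.1,6,0,0,15]
    - [-0.4,-0.5,-0.1,6,0,0,15]
    - [-0.4,-0.5,-0.1,6,0,0,15]
    - [-0.4,-0.5,-0.1,6,0,0,15]
    - [-0.4,-0.5,-0.1,6,0,0,15]
    - [-0.4,-0.5,-0.1,6,0,0,15]
    - [-0.4,-0.5,-0.1,6,0,0,15]
    - [-0.4,-0.5,-0.1,6,0,0,15]

```text
time_s: 33.38
tool_pos: [494.7, 124.5, 57.2]
tcp_rot: [-157.8, 0.4, 7.5]
wrist_force: [-8.2, -2.9, -6.8]
gripper_width: 19.9
gripper_force: 59.3
```

Emit:
step_arm:
  targets:
    - [-0.4,0.5,-0.1,-6,0,0,15]
    - [-0.4,0.5,-0.1,-6,0,0,15]
    - [-0.4,0.5,-0.1,-6,0,0,15]
    - [-0.4,0.5,-0.1,-6,0,0,15]
    - [-0.4,0.5,-0.1,-6,0,0,15]
    - [-0.4,0.5,-0.1,-6,0,0,15]
    - [-0.4,0.5,-0.1,-6,0,0,15]
    - [-0.4,0.5,-0.1,-6,0,0,15]

```text
time_s: 34.05
tool_pos: [494.3, 121.5, 58.2]
tcp_rot: [155.0, 0.2, 7.6]
wrist_force: [11.8, -0.2, -7.4]
gripper_width: 19.4
gripper_force: 60.0
```

Emit:
step_arm:
  targets:
    - [-0.4,-0.5,-0.1,6,0,0,15]
    - [-0.4,-0.5,-0.1,6,0,0,15]
    - [-0.4,-0.5,-0.1,6,0,0,15]
    - [-0.4,-0.5,-0.1,6,0,0,15]
    - [-0.4,-0.5,-0.1,6,0,0,15]
    - [-0.4,-0.5,-0.1,6,0,0,15]
    - [-0.4,-0.5,-0.1,6,0,0,15]
    - [-0.4,-0.5,-0.1,6,0,0,15]

```text
time_s: 34.72
tool_pos: [487.6, 123.0, 57.3]
tcp_rot: [-158.5, 0.7, 7.4]
wrist_force: [-11.6, -8.1, 1.5]
gripper_width: 19.8
gripper_force: 59.6
```

Emit:
step_arm:
  targets:
    - [-0.4,0.5,-0.1,-6,0,0,15]
    - [-0.4,0.5,-0.1,-6,0,0,15]
    - [-0.4,0.5,-0.1,-6,0,0,15]
    - [-0.4,0.5,-0.1,-6,0,0,15]
    - [-0.4,0.5,-0.1,-6,0,0,15]
    - [-0.4,0.5,-0.1,-6,0,0,15]
    - [-0.4,0.5,-0.1,-6,0,0,15]
    - [-0.4,0.5,-0.1,-6,0,0,15]

```text
time_s: 35.38
tool_pos: [486.3, 120.0, 58.2]
tcp_rot: [154.4, 0.6, 7.6]
wrist_force: [6.4, -1.3, -5.4]
gripper_width: 19.4
gripper_force: 60.0
```

Emit:
step_arm:
  targets:
    - [-0.4,-0.5,-0.1,6,0,0,15]
    - [-0.4,-0.5,-0.1,6,0,0,15]
    - [-0.4,-0.5,-0.1,6,0,0,15]
    - [-0.4,-0.5,-0.1,6,0,0,15]
    - [-0.4,-0.5,-0.1,6,0,0,15]
    - [-0.4,-0.5,-0.1,6,0,0,15]
    - [-0.4,-0.5,-0.1,6,0,0,15]
    - [-0.4,-0.5,-0.1,6,0,0,15]

```text
time_s: 36.05
tool_pos: [480.3, 122.8, 57.3]
tcp_rot: [-159.0, 1.0, 7.5]
wrist_force: [-5.9, -1.6, -3.4]
gripper_width: 19.4
gripper_force: 59.9
```

Emit:
step_arm:
  targets:
    - [-0.4,0.5,-0.1,-6,0,0,15]
    - [-0.4,0.5,-0.1,-6,0,0,15]
    - [-0.4,0.5,-0.1,-6,0,0,15]
    - [-0.4,0.5,-0.1,-6,0,0,15]
    - [-0.4,0.5,-0.1,-6,0,0,15]
    - [-0.4,0.5,-0.1,-6,0,0,15]
    - [-0.4,0.5,-0.1,-6,0,0,15]
    - [-0.4,0.5,-0.1,-6,0,0,15]

```text
time_s: 36.72
tool_pos: [477.8, 118.9, 57.8]
tcp_rot: [153.9, 1.1, 7.6]
wrist_force: [-0.3, 0.5, -1.1]
gripper_width: 20.2
gripper_force: 55.9
```

Emit:
step_arm:
  targets:
    - [-0.4,-0.5,-0.1,6,0,0,15]
    - [-0.4,-0.5,-0.1,6,0,0,15]
    - [-0.4,-0.5,-0.1,6,0,0,15]
    - [-0.4,-0.5,-0.1,6,0,0,15]
    - [-0.5,0,0,1.5,0,0,15]
    - [-0.5,0,0,0,0,0,15]
    - [-0.5,0,0,0,0,0,15]

```text
time_s: 37.3
tool_pos: [473.8, 119.4, 56.7]
tcp_rot: [179.2, 1.3, 7.4]
wrist_force: [0.5, 0.5, 0.1]
gripper_width: 20.2
gripper_force: 55.9
```

Run:
```python
from h import *
s=arm.sense();print(s['tool_pos'],s['tcp_rot'],s['wrist_force'])
w=snap('wrist','w14.png'); print([p for p in prof(w['pixels'],r0=130,r1=240)])
```

```text
[473.82010747 119.35885104  56.72258835] [179.2420772    1.27182371   7.4365009 ] [0.51573894 0.53258696 0.10042595]
[(130, 141, 138), (132, 142, 127), (134, 132, 105), (136, 96, 100), (138, 68, 121), (140, 65, 121), (142, 63, 124), (144, 68, 128), (146, 73, 129), (148, 74, 130), (150, 66, 128), (152, 56, 126), (154, 48, 126), (156, 39, 126), (158, 29, 125), (160, 18, 122), (162, 8, 122), (164, 13, 124), (166, 21, 125), (168, 33, 131), (170, 38, 134), (172, 42, 137), (174, 41, 140), (176, 37, 128), (178, 37, 132), (180, 29, 130), (182, 27, 134), (184, 25, 136), (186, 25, 137), (188, 20, 138), (190, 24, 142), (192, 33, 154), (194, 30, 132), (196, 13, 114), (198, 12, 115), (200, 13, 116), (202, 9, 117), (204, 10, 119), (206, 10, 121), (208, 11, 121), (210, 12, 121), (212, 10, 122), (214, 10, 121), (216, 10, 123), (218, 11, 122), (220, 11, 125), (222, 13, 126), (224, 17, 123), (226, 127, 120), (228, 138, 127), (230, 136, 127), (232, 135, 122), (234, 102, 97), (236, 104, 128), (238, 103, 138)]
```

```bash
cat > ax.py <<'E'
from h import *
def runs(f,rows,c0=270,c1=370):
    a=cv2.cvtColor(cv2.imread('pics/'+f),cv2.COLOR_BGR2HSV).astype(int)
    for r in rows:
        m=(a[r,c0:c1,1]<28)&(a[r,c0:c1,2]>70); d=np.diff(np.r_[0,m.astype(int),0]); st=np.where(d==1)[0];en=np.where(d==-1)[0]
        print(f,r,[(c0+x,c0+y) for x,y in zip(st,en) if y-x>=6], 'wood',[ (c0+np.where((a[r,c0:c1,1]>90)&(a[r,c0:c1,1]<125)&(a[r,c0:c1,0]<20))[0][[0,-1]]).tolist()] if r>228 else '')
if __name__=='__main__':
    runs('w10.png',(160,180,200,212,250,280)); runs('w14.png',(130,145,160,175,190,200,212,222,240,260,280,300))
E
python3 ax.py
```

```text
w10.png 160 [(np.int64(306), np.int64(328))] wood 
w10.png 180 [(np.int64(307), np.int64(328))] wood 
w10.png 200 [(np.int64(307), np.int64(329))] wood 
w10.png 212 [(np.int64(308), np.int64(329))] wood 
w10.png 250 [(np.int64(279), np.int64(299)), (np.int64(341), np.int64(361))] wood [[270, 369]]
w10.png 280 [(np.int64(270), np.int64(294)), (np.int64(346), np.int64(370))] wood [[302, 338]]
w14.png 130 [] wood 
w14.png 145 [(np.int64(285), np.int64(294)), (np.int64(295), np.int64(319)), (np.int64(326), np.int64(332))] wood 
w14.png 160 [(np.int64(297), np.int64(321)), (np.int64(337), np.int64(346))] wood 
w14.png 175 [(np.int64(299), np.int64(322))] wood 
w14.png 190 [(np.int64(309), np.int64(323))] wood 
w14.png 200 [(np.int64(310), np.int64(323))] wood 
w14.png 212 [(np.int64(303), np.int64(326))] wood 
w14.png 222 [(np.int64(305), np.int64(326)), (np.int64(330), np.int64(338))] wood 
w14.png 240 [(np.int64(281), np.int64(298)), (np.int64(341), np.int64(359))] wood [[270, 369]]
w14.png 260 [(np.int64(275), np.int64(297)), (np.int64(344), np.int64(365))] wood [[270, 369]]
w14.png 280 [(np.int64(270), np.int64(294)), (np.int64(347), np.int64(370))] wood [[304, 338]]
w14.png 300 [(np.int64(279), np.int64(290)), (np.int64(350), np.int64(361))] wood [[299, 341]]
```

Run:
```python
from h import *
s=snap('scene','s2.png')
print(proj(s,[484,121,62]))
u,v=proj(s,[484,121,62]).astype(int)
a=cv2.imread('pics/w14.png')[100:340,200:440]; b=cv2.imread('pics/s2.png')[v-60:v+60,u-80:u+80]
A=cv2.resize(a,(400,400),interpolation=2); B=cv2.resize(b,(400,300),interpolation=2); B=cv2.copyMakeBorder(B,0,100,0,0,0)
cv2.imwrite('pics/c14.png',np.hstack([A,B]))
```

```text
[216.9 171.9]
```

View pics/c14.png

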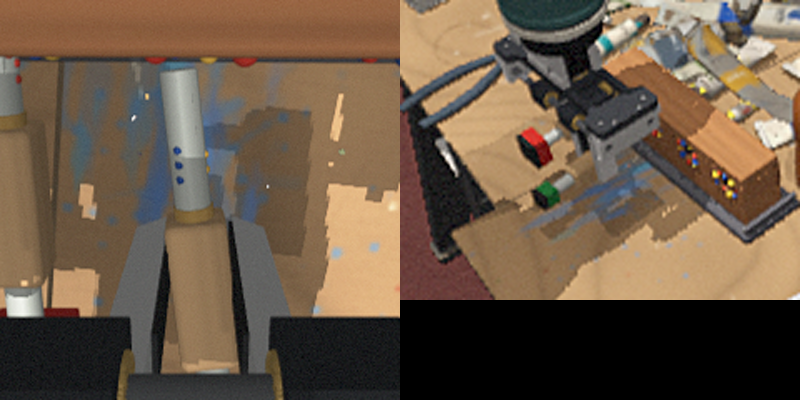

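```bash
cat > fit.py <<'E'
from h import *
from scipy.optimize import least_squares
def fit(obs,x0,wim,sim):
    # x: origin world xyz, yaw, pitchup(deg)
    def P(x,s,dz=0):
        y,p=np.radians(x[3:5]); d=np.array([np.cos(y)*np.cos(p),np.sin(y)*np.cos(p),np.sin(p)]); n=np.array([-np.cos(y)*np.sin(p),-np.sin(y)*np.sin(p),np.cos(p)]); return x[:3]+s*d+dz*n
    f=lambda x: np.concatenate([proj(wim if c=='w' else sim,P(x,s,dz))-np.array(uv) for c,s,dz,uv in obs])
    def proj(im,p):
        q=np.array(im['rotation']).T@(p-im['origin']); u=np.array(im['mtx'])@[q[0],-q[1],-q[2]]; return u[:2]/u[2]
    r=least_squares(f,x0); return r.x.round(1),r.fun.round(1)
E
python3 - <<'E'
from fit import *
w=snap('wrist');s=snap('scene');t=arm.sense()['tool_pos'];print(t)
obs=[('w',74,3,(306.8,142)),('w',26,10,(317,232.5)),('w',-26,10,(324.5,319)),('s',-58,0,(195.5,187))]
print(fit(obs,[t[0]-2,t[1],62,12,0],w,s))
E
```

```text
[473.50852438 120.75235649  56.43827641]
(array([463.5, 117.7,  56.8,  13.2,  -6.4]), array([ 0.3, -1. , -0.9, -0.4,  0.7,  0.8, -2.5,  2.4]))
```

Run:
```python
from fit import *
s=snap('scene'); w=snap('wrist')
d=np.array([np.cos(np.radians(7.5)),np.sin(np.radians(7.5)),0])
print('red pred',proj(s,np.array([486.7,182.1,62])-58*d)); 
a=cv2.cvtColor(s['pixels'],cv2.COLOR_RGB2HSV).astype(int)
for n,m in(('red',((a[...,0]<6)|(a[...,0]>174))&(a[...,1]>170)&(a[...,2]>90)),('green',(a[...,0]>45)&(a[...,0]<80)&(a[...,1]>120))):
    m=m.copy(); m[:150]=0; m[230:]=0; m[:,:170]=0; m[:,260:]=0; v,u=np.where(m); print(n,u.min(),u.max(),v.min(),v.max(),u.mean(),v.mean())
t=arm.sense()['tool_pos']
for c in ((195.5,187),(198.4,187.4)):
  for dv in(-3,0,3):
    obs=[('w',74,3,(306.8,142)),('w',26,10,(317,232.5)),('w',-26,10,(324.5,319)),('s',-58,0,(c[0],c[1]+dv))]
    print(c,dv,*fit(obs,[t[0]-2,t[1],62,12,0],w,s))
```

```text
red pred [188.1 169.6]
red 185 253 162 176 196.63095238095238 168.60714285714286
green 186 199 171 192 194.94117647058823 187.54901960784315
(195.5, 187) -3 [463.5 117.9  57.3  13.2  -9.5] [ 0.4 -1.  -1.1 -1.6  0.6  2.  -2.7  4.3]
(195.5, 187) 0 [463.5 117.9  56.7  13.2  -6.4] [ 0.3 -1.  -0.9 -0.4  0.7  0.8 -2.5  2.4]
(195.5, 187) 3 [463.4 117.8  55.9  13.2  -4.5] [ 0.3 -0.5 -0.8  0.3  0.8 -0.3 -2.3  0.2]
(198.4, 187.4) -3 [464.  117.8  57.7  13.4  -7.6] [ 0.2 -1.7 -0.9 -1.   1.   1.5 -5.4  4.3]
(198.4, 187.4) 0 [464.1 117.8  57.3  13.3  -4.5] [ 0.1 -1.5 -0.7  0.2  1.1  0.3 -5.1  2.3]
(198.4, 187.4) 3 [464.  117.7  56.5  13.4  -2.9] [ 0.  -1.  -0.6  0.8  1.3 -0.8 -4.9  0. ]
```

Emit:
step_arm:
  targets:
    - [-10,0,0,1,1.3,0,15]
    - [-20,0,0,0,0,0,15]
    - [-4,26,0,0,0,0,15]
    - [0,26,0,0,0,0,15]
    - [0,25,0,0,0,0,15]
    - [0,0,12,0,0,0,15]
    - [0,0,12,0,0,0,15]
    - [0,0,9,0,0,0,15]
    - [0,0,0,0,0,0,15]
    - [0,0,0,0,0,0,15]

```text
time_s: 38.43
tool_pos: [449.9, 39.4, 23.2]
tcp_rot: [-179.7, 0.0, 7.6]
wrist_force: [0.0, -0.5, 0.3]
gripper_width: 20.2
gripper_force: 55.9
```

Emit:
step_arm:
  targets:
    - [0,0,2,0,0,0,15]
    - [0,0,2,0,0,0,15]
    - [0,0,0,0,0,0,15]
    - [0,0,0,0,0,0,15]

```text
time_s: 38.77
tool_pos: [450.3, 39.2, 19.7]
tcp_rot: [-179.7, -0.1, 7.5]
wrist_force: [0.0, -0.5, -0.4]
gripper_width: 20.2
gripper_force: 55.9
```

Emit:
step_arm:
  targets:
    - [0,0,1.5,0,0,0,15]
    - [0,0,1,0,0,0,15]
    - [0,0,0,0,0,0,15]
    - [0,0,0,0,0,0,15]

```text
time_s: 39.1
tool_pos: [450.1, 39.1, 17.0]
tcp_rot: [-179.7, -0.0, 7.5]
wrist_force: [-0.5, 0.1, -0.8]
gripper_width: 20.5
gripper_force: 55.9
```

Emit:
step_arm:
  targets:
    - [0,0,0,0,0,0,22]
    - [0,0,0,0,0,0,24]
    - [0,0,0,0,0,0,30]
    - [0,0,0,0,0,0,30]
    - [0,0,0,0,0,0,30]
    - [0,0,0,0,0,0,30]

```text
time_s: 39.6
tool_pos: [450.2, 39.1, 17.0]
tcp_rot: [-179.7, -0.0, 7.5]
wrist_force: [-0.3, -0.1, -0.9]
gripper_width: 29.8
gripper_force: 0.0
```

Emit:
step_arm:
  targets:
    - [0,0,0,0,0,0,15]
    - [0,0,0,0,0,0,15]
    - [0,0,0,0,0,0,15]
    - [0,0,0,0,0,0,15]
  force: 15

```text
time_s: 39.93
tool_pos: [450.2, 39.1, 17.0]
tcp_rot: [-179.7, -0.0, 7.5]
wrist_force: [-0.1, 0.1, 0.7]
gripper_width: 20.1
gripper_force: 14.6
```

Run:
```python
from ax import *
s=arm.sense();print(s['tool_pos'],s['tcp_rot'],s['wrist_force'],s['gripper_width'])
w=snap('wrist','w15.png'); print(prof(w['pixels'],r0=120,r1=250)); runs('w15.png',(150,165,180,195,210,280,300))
```

```text
[450.16064016  39.14850921  16.98893882] [-1.79711457e+02 -3.66444789e-02  7.50800645e+00] [-0.10280398  0.08505411  0.74362752] 20.117032011402035
[(120, 111, 153), (122, 109, 153), (124, 109, 153), (126, 110, 153), (128, 107, 153), (130, 110, 152), (132, 109, 153), (134, 108, 155), (136, 108, 153), (138, 108, 152), (140, 110, 151), (142, 110, 151), (144, 32, 96), (146, 10, 140), (148, 10, 163), (150, 11, 164), (152, 11, 164), (154, 12, 165), (156, 12, 168), (158, 10, 168), (160, 11, 162), (162, 11, 163), (164, 9, 166), (166, 11, 163), (168, 10, 160), (170, 12, 174), (172, 10, 174), (174, 12, 176), (176, 12, 176), (178, 11, 176), (180, 12, 177), (182, 11, 176), (184, 11, 179), (186, 12, 173), (188, 19, 166), (190, 78, 159), (192, 51, 159), (194, 11, 152), (196, 12, 141), (198, 60, 134), (200, 57, 133), (202, 12, 142), (204, 11, 142), (206, 36, 135), (208, 58, 132), (210, 12, 141), (212, 11, 142), (214, 11, 142), (216, 11, 141), (218, 10, 139), (220, 12, 141), (222, 13, 140), (224, 20, 129), (226, 142, 134), (228, 136, 136), (230, 140, 136), (232, 117, 115), (234, 102, 127), (236, 106, 143), (238, 105, 150), (240, 105, 150), (242, 105, 151), (244, 105, 151), (246, 107, 152), (248, 104, 151)]
w15.png 150 [(np.int64(314), np.int64(336))] wood 
w15.png 165 [(np.int64(314), np.int64(335))] wood 
w15.png 180 [(np.int64(313), np.int64(334))] wood 
w15.png 195 [(np.int64(312), np.int64(332))] wood 
w15.png 210 [(np.int64(312), np.int64(332))] wood 
w15.png 280 [(np.int64(270), np.int64(294)), (np.int64(347), np.int64(370))] wood [[302, 336]]
w15.png 300 [(np.int64(279), np.int64(291)), (np.int64(349), np.int64(361))] wood [[299, 341]]
```

Emit:
step_arm:
  targets:
    - [0,0,0,0,0,0,26]
    - [0,0,0,0,0,0,26]
    - [0,0,0,0,0,0,26]
    - [0,0,0,0,0,0,12]
    - [0,0,0,0,0,0,12]
    - [0,0,0,0,0,0,12]
    - [0,0,0,0,0,0,12]
    - [0,0,0,0,0,0,12]
  force: 60

```text
time_s: 40.65
tool_pos: [450.2, 39.2, 17.0]
tcp_rot: [-179.7, -0.0, 7.5]
wrist_force: [-0.3, 0.5, 0.1]
gripper_width: 19.0
gripper_force: 59.5
```

Run:
```python
from ax import *
s=arm.sense();print(s['tool_pos'],s['tcp_rot'],s['wrist_force'],s['gripper_width'])
w=snap('wrist','w16.png'); runs('w16.png',(150,165,180,195,210,280,300)); runs('w5.png',(136,150,165,180,195,210,280))
```

```text
[450.16522015  39.15833795  16.99411961] [-1.79711037e+02 -3.77872960e-02  7.50946629e+00] [-0.32092898  0.46439363  0.08233092] 19.03471047391357
w16.png 150 [(np.int64(312), np.int64(333))] wood 
w16.png 165 [(np.int64(311), np.int64(333))] wood 
w16.png 180 [(np.int64(311), np.int64(332))] wood 
w16.png 195 [(np.int64(311), np.int64(331))] wood 
w16.png 210 [(np.int64(311), np.int64(331))] wood 
w16.png 280 [(np.int64(270), np.int64(295)), (np.int64(346), np.int64(370))] wood [[302, 336]]
w16.png 300 [(np.int64(280), np.int64(292)), (np.int64(348), np.int64(360))] wood [[300, 339]]
w5.png 136 [(np.int64(270), np.int64(370))] wood 
w5.png 150 [(np.int64(270), np.int64(370))] wood 
w5.png 165 [(np.int64(270), np.int64(370))] wood 
w5.png 180 [(np.int64(270), np.int64(306)), (np.int64(309), np.int64(321)), (np.int64(327), np.int64(370))] wood 
w5.png 195 [(np.int64(270), np.int64(322)), (np.int64(326), np.int64(370))] wood 
w5.png 210 [(np.int64(270), np.int64(300)), (np.int64(309), np.int64(330)), (np.int64(332), np.int64(370))] wood 
w5.png 280 [(np.int64(270), np.int64(294)), (np.int64(346), np.int64(369))] wood [[302, 337]]
```

Run:
```python
from ax import *
w=snap('wrist'); t=arm.sense()['tool_pos']; p=prof(w['pixels'],r0=215,r1=240); print(p)
d=np.array([np.cos(np.radians(7.5)),np.sin(np.radians(7.5)),0])
print([round((pix(w,(321,r),z)-t)@d,1) for r,z in((232,20),(232,t[2]+15),(226,t[2]+15),(226,20),(144,12))])
```

```text
[(215, 11, 141), (217, 10, 139), (219, 10, 140), (221, 11, 139), (223, 11, 141), (225, 87, 123), (227, 141, 134), (229, 140, 134), (231, 137, 131), (233, 101, 109), (235, 104, 138), (237, 103, 144), (239, 104, 150)]
[np.float64(14.4), np.float64(19.4), np.float64(22.7), np.float64(17.9), np.float64(61.5)]
```

Emit:
step_arm:
  targets:
    - [0,0,-10,0,0,0,12]
    - [0,0,-30,0,0,0,12]
    - [0,0,-35,0,0,3.5,12]
    - [0,0,-35,0,0,3.5,12]
    - [0,0,0,-0.3,0,3.5,12]
    - [0,0,0,0,0,0,12]

```text
time_s: 41.25
tool_pos: [451.1, 39.1, 129.1]
tcp_rot: [-179.9, -0.2, -3.1]
wrist_force: [0.2, 0.2, -2.1]
gripper_width: 19.7
gripper_force: 59.5
```

Emit:
step_arm:
  targets:
    - [9,31.5,0,0,0,0,12]
    - [9,31.5,0,0,0,0,12]
    - [9,31.5,0,0,0,0,12]
    - [9,31.5,0,0,0,0,12]
    - [9,31.5,0,0,0,0,12]
    - [9,31.5,0,0,0,0,12]
    - [9,31.5,0,0,0,0,12]
    - [9,31.5,0,0,0,0,12]
    - [0,0,0,0,0,0,12]
    - [0,0,0,0,0,0,12]

```text
time_s: 42.08
tool_pos: [508.0, -218.5, 126.0]
tcp_rot: [180.0, 0.1, -3.1]
wrist_force: [-0.3, 0.9, -0.5]
gripper_width: 19.6
gripper_force: 59.5
```

Emit:
step_arm:
  targets:
    - [0,0,15,0,0,0,12]
    - [0,0,10,0,0,0,12]
    - [0,0,0,0,0,0,12]
    - [0,0,0,0,0,0,12]
    - [0,0,0,0,0,0,12]

```text
time_s: 42.5
tool_pos: [509.0, -216.4, 102.3]
tcp_rot: [180.0, 0.0, -2.9]
wrist_force: [0.6, -0.2, -0.7]
gripper_width: 19.6
gripper_force: 59.5
```

Run:
```python
from ax import *
s=arm.sense();print(s['tool_pos'],s['tcp_rot'],s['wrist_force'],s['gripper_width'])
w=snap('wrist','w17.png'); print(prof(w['pixels'],r0=215,r1=240)); 
a=cv2.cvtColor(w['pixels'],cv2.COLOR_RGB2HSV).astype(int)
for r in (155,170,185,200,210): print(r,' '.join(f'{c}:{a[r,c,1]},{a[r,c,2]}' for c in range(296,346,3)))
```

```text
[ 508.9796778  -216.41293704  102.28916178] [ 1.79996475e+02  1.23186501e-02 -2.93797096e+00] [ 0.59744409 -0.21685962 -0.68124172] 19.588054500192925
[(215, 12, 104), (217, 11, 104), (219, 13, 103), (221, 11, 105), (223, 11, 104), (225, 100, 90), (227, 146, 99), (229, 143, 101), (231, 141, 97), (233, 106, 81), (235, 107, 103), (237, 106, 108), (239, 107, 112)]
155 296:10,129 299:8,130 302:8,125 305:14,167 308:9,162 311:14,109 314:18,100 317:9,120 320:13,139 323:12,147 326:11,134 329:9,117 332:22,94 335:11,164 338:9,165 341:11,165 344:9,164
170 296:20,90 299:9,86 302:12,85 305:6,84 308:15,85 311:13,78 314:14,110 317:12,124 320:9,138 323:13,141 326:10,128 329:4,117 332:6,81 335:18,84 338:9,82 341:12,82 344:9,85
185 296:16,127 299:10,124 302:10,126 305:13,96 308:12,106 311:24,86 314:14,108 317:10,129 320:11,112 323:13,139 326:14,127 329:14,112 332:14,109 335:15,119 338:15,120 341:15,123 344:15,120
200 296:10,132 299:10,134 302:10,133 305:11,135 308:16,95 311:9,82 314:102,80 317:166,89 320:14,129 323:18,101 326:12,125 329:9,109 332:42,84 335:6,129 338:14,127 341:12,132 344:8,135
210 296:10,134 299:13,136 302:11,135 305:13,136 308:13,136 311:12,83 314:17,90 317:12,104 320:10,107 323:15,99 326:13,98 329:9,84 332:4,238 335:8,238 338:6,238 341:8,238 344:6,236
```

Emit:
step_arm:
  targets:
    - [0,0,10,0,0,0,12]
    - [0,0,10,0,0,0,12]
    - [0,0,7,0,0,0,12]
    - [0,0,4,0,0,0,12]
    - [0,0,0,0,0,0,12]
    - [0,0,0,0,0,0,12]

```text
time_s: 43.05
tool_pos: [508.7, -216.4, 70.6]
tcp_rot: [-180.0, 0.1, -3.0]
wrist_force: [0.5, 2.4, 0.6]
gripper_width: 19.9
gripper_force: 59.5
```

Emit:
step_arm:
  targets:
    - [0,0,2,0,0,0,12]
    - [0,0,2,0,0,0,12]
    - [0,0,2,0,0,0,12]
    - [0,0,2,0,0,0,12]
    - [0,0,0,0,0,0,12]

```text
time_s: 43.47
tool_pos: [509.6, -216.9, 63.3]
tcp_rot: [180.0, -0.1, -3.0]
wrist_force: [3.6, 0.6, -2.2]
gripper_width: 19.6
gripper_force: 59.5
```

Emit:
step_arm:
  targets:
    - [0,0,1.5,0,0,0,12]
    - [0,0,1.5,0,0,0,12]
    - [0,0,0,0,0,0,12]

```text
time_s: 43.72
tool_pos: [508.8, -216.3, 59.6]
tcp_rot: [-180.0, 0.0, -3.0]
wrist_force: [2.6, 4.7, -3.2]
gripper_width: 19.4
gripper_force: 59.5
```

Emit:
step_arm:
  targets:
    - [0,0,1,0,0,0,12]
    - [0,0,1,0,0,0,12]
    - [0,0,0,0,0,0,12]

```text
time_s: 43.97
tool_pos: [508.9, -216.6, 58.7]
tcp_rot: [-180.0, 0.0, -3.0]
wrist_force: [-4.2, 7.6, 18.6]
gripper_width: 19.4
gripper_force: 59.5
```

Emit:
step_arm:
  targets:
    - [0,0,1,0,0,0,12]
    - [0,0,1,0,0,0,12]
    - [0,0,0,0,0,0,12]

```text
time_s: 44.22
tool_pos: [509.2, -216.7, 58.1]
tcp_rot: [-179.9, -0.1, -3.0]
wrist_force: [-13.5, 13.0, 50.1]
gripper_width: 19.6
gripper_force: 59.9
```

Seated at the predicted height. Release, rise and measure.

Emit:
step_arm:
  targets:
    - [0,0,-2,0,0,0,12]
    - [0,0,-1,0,0,0,12]
    - [0,0,0,0,0,0,24]
    - [0,0,0,0,0,0,30]
    - [0,0,0,0,0,0,36]
    - [0,0,0,0,0,0,40]

```text
time_s: 44.72
tool_pos: [508.8, -217.1, 58.9]
tcp_rot: [180.0, 0.0, -3.0]
wrist_force: [0.2, -0.6, -0.3]
gripper_width: 38.7
gripper_force: 0.0
```

Emit:
step_arm:
  targets:
    - [0,0,-10,0,0,0,40]
    - [0,0,-20,0,0,0,40]
    - [0,0,-40,0,0,0,40]
    - [0,0,-22,0,0,0,40]
    - [0,0,0,0,0,0,40]
    - [0,0,0,0,0,0,40]
    - [0,0,0,0,0,0,40]

```text
time_s: 45.3
tool_pos: [508.6, -216.6, 150.9]
tcp_rot: [-180.0, 0.0, -3.0]
wrist_force: [-0.0, 1.0, -1.5]
gripper_width: 40.0
gripper_force: 0.0
```

```bash
cat > meas.py <<'E'
from ax import *
def go(fn):
    s=arm.sense(); w=snap('wrist',fn); print(s['tool_pos'].round(1),s['tcp_rot'].round(2))
    a=cv2.cvtColor(w['pixels'],cv2.COLOR_RGB2HSV).astype(int)
    y=-3.0; d=np.array([np.cos(np.radians(y)),np.sin(np.radians(y)),0]); n=np.array([-d[1],d[0],0])
    # place frames guessed from medium place
    M=np.array([493.1,-276.2,52]); return s,w,a,d,n,M
def stamp(a,w,M,k,d,n):
    O=M+60*k*n
    # sample colours along the axis at the top of the stamp
    for lab,z,rng in (('grip',62,np.arange(16,42,1)),('back',62,np.arange(-36,-18,1)),('tip',58,np.arange(62,84,1))):
        out=[]
        for s in rng:
            p=O+s*d; p[2]=z; u,v=proj(w,p); 
            if 0<=u<640 and 0<=v<400: out.append(f'{s}:{a[int(round(v)),int(round(u)),1]}')
        print(k,lab,' '.join(out))
    for s,z in((50,58),(8,62),(-44,58)):
        out=[]
        for t in np.arange(-15,16,1.5):
            p=O+s*d+t*n; p[2]=z; u,v=proj(w,p)
            if 0<=u<640 and 0<=v<400: out.append(f'{t}:{a[int(round(v)),int(round(u)),1]},{a[int(round(v)),int(round(u)),2]}')
        print(k,'across',s,' '.join(out))
E
python3 - <<'E'
from meas import *
s,w,a,d,n,M=go('w18.png')
for k in(0,1,2): stamp(a,w,M,k,d,n)
E
```

```text
[ 508.6 -216.6  150.9] [-1.80e+02  2.00e-02 -2.99e+00]
0 grip 16:93 17:92 18:93 19:92 20:93 21:102 22:109 23:106 24:129 25:143 26:152 27:152 28:48 29:7 30:12 31:8 32:13 33:13 34:9 35:11 36:14 37:11 38:11 39:12 40:9 41:11
0 back -36:7 -35:8 -34:9 -33:7 -32:7 -31:6 -30:7 -29:4 -28:28 -27:94 -26:100 -25:92 -24:95 -23:95 -22:94 -21:95 -20:96 -19:95
0 tip 62:10 63:15 64:15 65:16 66:10 67:13 68:12 69:10 70:13 71:13 72:10 73:90 74:118 75:109 76:108 77:109 78:118 79:113 80:114 81:112 82:109 83:106
0 across 50 -15.0:15,155 -13.5:12,152 -12.0:15,153 -10.5:13,153 -9.0:15,157 -7.5:11,156 -6.0:13,154 -4.5:18,114 -3.0:12,126 -1.5:14,141 0.0:10,153 1.5:11,134 3.0:16,115 4.5:12,145 6.0:10,125 7.5:12,127 9.0:12,126 10.5:8,125 12.0:12,125 13.5:12,128 15.0:14,124
0 across 8 -15.0:10,244 -13.5:10,245 -12.0:10,245 -10.5:15,246 -9.0:111,219 -7.5:103,231 -6.0:105,229 -4.5:100,232 -3.0:98,230 -1.5:95,233 0.0:94,231 1.5:88,232 3.0:86,231 4.5:86,233 6.0:85,232 7.5:93,234 9.0:109,182 10.5:93,71 12.0:116,68 13.5:213,96 15.0:186,93
0 across -44 -15.0:12,248 -13.5:13,249 -12.0:12,249 -10.5:12,249 -9.0:27,220 -7.5
[... 1906 characters left out ...]
:12,133 -7.5:11,111 -6.0:10,79 -4.5:16,94 -3.0:13,100 -1.5:14,109 0.0:5,108 1.5:8,96 3.0:8,96 4.5:111,106 6.0:13,136 7.5:15,133 9.0:13,137 10.5:8,131 12.0:12,131 13.5:13,137 15.0:11,137
2 across 8 -15.0:12,130 -13.5:124,64 -12.0:108,73 -10.5:106,96 -9.0:112,105 -7.5:110,107 -6.0:102,107 -4.5:111,110 -3.0:108,113 -1.5:114,110 0.0:105,117 1.5:106,118 3.0:103,121 4.5:108,118 6.0:107,119 7.5:116,112 9.0:10,134 10.5:12,133 12.0:10,129 13.5:12,130 15.0:13,133
2 across -44 -15.0:10,78 -13.5:10,78 -12.0:10,79 -10.5:3,80 -9.0:16,79 -7.5:6,79 -6.0:10,75 -4.5:3,78 -3.0:10,78 -1.5:6,80 0.0:13,98 1.5:15,102 3.0:10,104 4.5:12,129 6.0:6,125 7.5:12,125 9.0:8,125 10.5:8,123 12.0:14,128 13.5:10,125 15.0:6,123
```

Emit:
step_arm:
  targets:
    - [0,0,0,0,0,-5.2,40]
    - [0,0,0,0,0,-5.3,40]
    - [5,-40,0,0,0,0,40]
    - [5,-40,0,0,0,0,40]
    - [5,-40,0,0,0,0,40]
    - [5,-40,0,0,0,0,40]
    - [5,-40,0,0,0,0,40]
    - [5,-40,0,0,0,0,40]
    - [5,-40,0,0,0,0,40]
    - [5,-40,0,0,0,0,40]

```text
time_s: 46.18
tool_pos: [505.8, 107.4, 150.2]
tcp_rot: [180.0, 0.1, 7.5]
wrist_force: [1.0, 0.4, 0.9]
gripper_width: 40.3
gripper_force: 0.0
```

Emit:
step_arm:
  targets:
    - [0,-39,0,0,0,0,40]
    - [0,-39,0,0,0,0,40]
    - [0,0,20,0,0,0,40]
    - [0,0,20,0,0,0,40]
    - [0,0,0,0,0,0,40]
    - [0,0,0,0,0,0,40]
    - [0,0,0,0,0,0,40]
    - [0,0,0,0,0,0,40]

```text
time_s: 46.85
tool_pos: [497.1, 182.6, 111.8]
tcp_rot: [-180.0, -0.0, 7.5]
wrist_force: [0.9, 0.8, 0.5]
gripper_width: 40.0
gripper_force: 0.0
```

Emit:
step_arm:
  targets:
    - [-0.5,-0.7,15,0,0,0,40]
    - [0,0,15,0,0,0,40]
    - [0,0,15,0,0,0,40]
    - [0,0,9.5,0,0,0,40]
    - [0,0,0,0,0,0,40]
    - [0,0,0,0,0,0,40]
    - [0,0,0,0,0,0,40]

```text
time_s: 47.43
tool_pos: [496.6, 183.7, 57.4]
tcp_rot: [-180.0, -0.1, 7.5]
wrist_force: [0.0, -0.1, 0.7]
gripper_width: 39.9
gripper_force: 0.0
```

Emit:
step_arm:
  targets:
    - [0,0,0,0,0,0,15]
    - [0,0,0,0,0,0,15]
    - [0,0,0,0,0,0,15]
    - [0,0,0,0,0,0,15]
    - [0,0,0,0,0,0,15]
  force: 60

```text
time_s: 47.85
tool_pos: [496.1, 183.2, 56.7]
tcp_rot: [180.0, -0.0, 7.5]
wrist_force: [0.1, -3.4, 3.1]
gripper_width: 19.5
gripper_force: 59.9
```

Emit:
step_arm:
  targets:
    - [-0.4,-0.5,-0.1,6,0,0,15]
    - [-0.4,-0.5,-0.1,6,0,0,15]
    - [-0.4,-0.5,-0.1,6,0,0,15]
    - [-0.4,-0.5,-0.1,6,0,0,15]

```text
time_s: 48.18
tool_pos: [495.2, 185.3, 57.5]
tcp_rot: [-157.8, -0.1, 7.5]
wrist_force: [-0.4, -0.8, -5.3]
gripper_width: 19.9
gripper_force: 59.5
```

Emit:
step_arm:
  targets:
    - [-0.4,0.5,-0.1,-6,0,0,15]
    - [-0.4,0.5,-0.1,-6,0,0,15]
    - [-0.4,0.5,-0.1,-6,0,0,15]
    - [-0.4,0.5,-0.1,-6,0,0,15]
    - [-0.4,0.5,-0.1,-6,0,0,15]
    - [-0.4,0.5,-0.1,-6,0,0,15]
    - [-0.4,0.5,-0.1,-6,0,0,15]
    - [-0.4,0.5,-0.1,-6,0,0,15]

```text
time_s: 48.85
tool_pos: [493.7, 181.0, 58.5]
tcp_rot: [155.3, -0.1, 7.6]
wrist_force: [15.2, -6.5, -2.4]
gripper_width: 19.5
gripper_force: 60.1
```

Emit:
step_arm:
  targets:
    - [-0.4,-0.5,-0.1,6,0,0,15]
    - [-0.4,-0.5,-0.1,6,0,0,15]
    - [-0.4,-0.5,-0.1,6,0,0,15]
    - [-0.4,-0.5,-0.1,6,0,0,15]
    - [-0.4,-0.5,-0.1,6,0,0,15]
    - [-0.4,-0.5,-0.1,6,0,0,15]
    - [-0.4,-0.5,-0.1,6,0,0,15]
    - [-0.4,-0.5,-0.1,6,0,0,15]

```text
time_s: 49.52
tool_pos: [486.0, 184.3, 56.8]
tcp_rot: [-158.3, 0.5, 7.6]
wrist_force: [-9.2, -1.0, -2.5]
gripper_width: 19.8
gripper_force: 59.1
```

Emit:
step_arm:
  targets:
    - [-0.4,0.5,-0.1,-6,0,0,15]
    - [-0.4,0.5,-0.1,-6,0,0,15]
    - [-0.4,0.5,-0.1,-6,0,0,15]
    - [-0.4,0.5,-0.1,-6,0,0,15]
    - [-0.4,0.5,-0.1,-6,0,0,15]
    - [-0.4,0.5,-0.1,-6,0,0,15]
    - [-0.4,0.5,-0.1,-6,0,0,15]
    - [-0.4,0.5,-0.1,-6,0,0,15]

```text
time_s: 50.18
tool_pos: [486.9, 180.9, 58.3]
tcp_rot: [154.9, 0.2, 7.7]
wrist_force: [18.6, -3.4, -6.0]
gripper_width: 19.8
gripper_force: 60.0
```

Emit:
step_arm:
  targets:
    - [-0.4,-0.5,-0.1,6,0,0,15]
    - [-0.4,-0.5,-0.1,6,0,0,15]
    - [-0.4,-0.5,-0.1,6,0,0,15]
    - [-0.4,-0.5,-0.1,6,0,0,15]
    - [-0.4,-0.5,-0.1,6,0,0,15]
    - [-0.4,-0.5,-0.1,6,0,0,15]
    - [-0.4,-0.5,-0.1,6,0,0,15]
    - [-0.4,-0.5,-0.1,6,0,0,15]

```text
time_s: 50.85
tool_pos: [479.5, 183.0, 56.9]
tcp_rot: [-158.8, 0.7, 7.6]
wrist_force: [-6.7, -3.8, -0.8]
gripper_width: 19.9
gripper_force: 59.0
```

Emit:
step_arm:
  targets:
    - [-0.4,0.5,-0.1,-6,0,0,15]
    - [-0.4,0.5,-0.1,-6,0,0,15]
    - [-0.4,0.5,-0.1,-6,0,0,15]
    - [-0.4,0.5,-0.1,-6,0,0,15]
    - [-0.4,0.5,-0.1,-6,0,0,15]
    - [-0.4,0.5,-0.1,-6,0,0,15]
    - [-0.4,0.5,-0.1,-6,0,0,15]
    - [-0.4,0.5,-0.1,-6,0,0,15]

```text
time_s: 51.52
tool_pos: [479.4, 180.0, 58.2]
tcp_rot: [154.5, 0.5, 7.8]
wrist_force: [16.5, -2.4, -6.6]
gripper_width: 19.2
gripper_force: 60.0
```

Emit:
step_arm:
  targets:
    - [-0.4,-0.5,-0.1,6,0,0,15]
    - [-0.4,-0.5,-0.1,6,0,0,15]
    - [-0.4,-0.5,-0.1,6,0,0,15]
    - [-0.4,-0.5,-0.1,6,0,0,15]

```text
time_s: 51.85
tool_pos: [472.3, 181.7, 56.0]
tcp_rot: [178.9, 1.1, 7.8]
wrist_force: [-10.1, 0.3, -5.3]
gripper_width: 19.9
gripper_force: 60.0
```

Run:
```python
from ax import *
s=arm.sense();print(s['tool_pos'],s['tcp_rot'],s['wrist_force'])
w=snap('wrist','w19.png'); print([p for p in prof(w['pixels'],r0=206,r1=240)]); runs('w19.png',(165,180,200,212))
```

```text
[472.26726428 181.68221137  55.97672308] [178.90566978   1.10933745   7.83747939] [-10.10955642   0.26436784  -5.31197222]
[(206, 11, 123), (208, 12, 123), (210, 11, 122), (212, 11, 123), (214, 9, 122), (216, 11, 122), (218, 10, 122), (220, 30, 110), (222, 143, 117), (224, 143, 116), (226, 143, 117), (228, 127, 103), (230, 103, 104), (232, 107, 122), (234, 105, 128), (236, 104, 131), (238, 106, 132)]
w19.png 165 [(np.int64(309), np.int64(332))] wood 
w19.png 180 [(np.int64(309), np.int64(331))] wood 
w19.png 200 [(np.int64(309), np.int64(330)), (np.int64(360), np.int64(366))] wood 
w19.png 212 [(np.int64(309), np.int64(334))] wood
```

Emit:
step_arm:
  targets:
    - [-0.4,-0.5,-0.1,6,0,0,15]
    - [-0.4,-0.5,-0.1,6,0,0,15]
    - [-0.4,-0.5,-0.1,6,0,0,15]
    - [-0.4,-0.5,-0.1,6,0,0,15]

```text
time_s: 52.23
tool_pos: [471.8, 182.7, 56.8]
tcp_rot: [-159.2, 1.1, 7.8]
wrist_force: [-1.7, 1.1, -2.0]
gripper_width: 19.4
gripper_force: 60.0
```

Emit:
step_arm:
  targets:
    - [-0.4,0.5,-0.1,-6,0,0,15]
    - [-0.4,0.5,-0.1,-6,0,0,15]
    - [-0.4,0.5,-0.1,-6,0,0,15]
    - [-0.4,0.5,-0.1,-6,0,0,15]
    - [-0.4,0.5,-0.1,-6,0,0,15]
    - [-0.4,0.5,-0.1,-6,0,0,15]
    - [-0.4,0.5,-0.1,-6,0,0,15]
    - [-0.4,0.5,-0.1,-6,0,0,15]

```text
time_s: 52.9
tool_pos: [468.9, 178.8, 57.2]
tcp_rot: [154.0, 1.2, 7.8]
wrist_force: [0.4, -0.9, -1.6]
gripper_width: 19.2
gripper_force: 60.0
```

Emit:
step_arm:
  targets:
    - [-0.4,-0.5,-0.1,6,0,0,15]
    - [-0.4,-0.5,-0.1,6,0,0,15]
    - [-0.4,-0.5,-0.1,6,0,0,15]
    - [-0.4,-0.5,-0.1,6,0,0,15]
    - [-0.4,-0.5,-0.1,6,0,0,15]
    - [-0.4,-0.5,-0.1,6,0,0,15]
    - [-0.4,-0.5,-0.1,6,0,0,15]
    - [-0.4,-0.5,-0.1,6,0,0,15]

```text
time_s: 53.57
tool_pos: [464.9, 181.5, 57.0]
tcp_rot: [-159.5, 1.4, 7.8]
wrist_force: [0.1, 0.8, -1.6]
gripper_width: 19.5
gripper_force: 60.0
```

Emit:
step_arm:
  targets:
    - [-0.4,0.5,-0.1,-6,0,0,15]
    - [-0.4,0.5,-0.1,-6,0,0,15]
    - [-0.4,0.5,-0.1,-6,0,0,15]
    - [-0.4,0.5,-0.1,-6,0,0,15]
    - [-0.5,0,0,0,0,0,15]
    - [-0.5,0,0,0,0,0,15]
    - [-0.5,0,0,0,0,0,15]

```text
time_s: 54.15
tool_pos: [460.6, 179.0, 55.5]
tcp_rot: [178.0, 1.8, 7.9]
wrist_force: [-0.3, -0.6, 0.1]
gripper_width: 19.2
gripper_force: 60.0
```

Run:
```python
from ax import *
s=arm.sense();print(s['tool_pos'],s['tcp_rot'],s['wrist_force'])
w=snap('wrist','w20.png'); print([p for p in prof(w['pixels'],r0=206,r1=240)]); runs('w20.png',(145,155,165,180,200,212))
```

```text
[460.57589538 178.96595709  55.47987032] [178.00254425   1.75851274   7.86062501] [-0.34935154 -0.6263006   0.11463233]
[(206, 11, 125), (208, 12, 125), (210, 12, 125), (212, 10, 123), (214, 11, 125), (216, 10, 124), (218, 12, 124), (220, 19, 115), (222, 145, 121), (224, 139, 121), (226, 139, 120), (228, 131, 109), (230, 104, 103), (232, 106, 124), (234, 105, 132), (236, 105, 133), (238, 105, 134)]
w20.png 145 [(np.int64(308), np.int64(331))] wood 
w20.png 155 [(np.int64(308), np.int64(331))] wood 
w20.png 165 [(np.int64(308), np.int64(332)), (np.int64(356), np.int64(362))] wood 
w20.png 180 [(np.int64(309), np.int64(330)), (np.int64(361), np.int64(367))] wood 
w20.png 200 [(np.int64(309), np.int64(330))] wood 
w20.png 212 [(np.int64(309), np.int64(331))] wood
```

Emit:
step_arm:
  targets:
    - [-4,0,0,2,0.6,0,15]
    - [-8,0,0,0,0,0,15]
    - [-12,0,0,0,0,0,15]
    - [-14,0,0,0,0,0,15]
    - [0,0,-20,0,0,0,15]
    - [0,0,-30,0,0,3.6,15]
    - [0,0,-30,0,0,3.6,15]
    - [0,0,0,0,0,3.7,15]
    - [0,0,0,0,0,0,15]

```text
time_s: 54.95
tool_pos: [425.3, 173.4, 137.7]
tcp_rot: [179.8, 1.0, -3.4]
wrist_force: [0.8, -0.3, -1.4]
gripper_width: 19.4
gripper_force: 60.0
```

Emit:
step_arm:
  targets:
    - [8,38,0,0,0,0,15]
    - [8,38,0,0,0,0,15]
    - [8,38,0,0,0,0,15]
    - [8,38,0,0,0,0,15]
    - [8,38,0,0,0,0,15]
    - [8,38,0,0,0,0,15]
    - [8,38,0,0,0,0,15]
    - [8,38,0,0,0,0,15]
    - [8,38,0,0,0,0,15]
    - [8,38,0,0,0,0,15]

```text
time_s: 55.78
tool_pos: [483.1, -212.0, 135.7]
tcp_rot: [179.8, 1.2, -3.0]
wrist_force: [0.6, -0.0, -0.6]
gripper_width: 19.7
gripper_force: 60.0
```

Emit:
step_arm:
  targets:
    - [8,38,0,0,0,0,15]
    - [8,38,0,0,0,0,15]
    - [0,38,0,0,0,0,15]
    - [0,0,20,0,0,0,15]
    - [0,0,15,0,0,0,15]
    - [0,0,0,0,0,0,15]
    - [0,0,0,0,0,0,15]
    - [0,0,0,0,0,0,15]

```text
time_s: 56.45
tool_pos: [493.4, -324.5, 102.2]
tcp_rot: [179.7, 1.1, -3.0]
wrist_force: [0.2, 0.2, 0.1]
gripper_width: 19.5
gripper_force: 60.0
```

Run:
```python
from ax import *
s=arm.sense();print(s['tool_pos'],s['tcp_rot'],s['wrist_force'])
w=snap('wrist','w21.png'); print([p for p in prof(w['pixels'],r0=212,r1=236)])
a=cv2.cvtColor(w['pixels'],cv2.COLOR_RGB2HSV).astype(int)
for r in (150,180,205): print(r,' '.join(f'{c}:{a[r,c,2]}' for c in range(296,346,2)))
```

```text
[ 493.35330531 -324.54983479  102.24171316] [179.73592434   1.11653269  -3.02991395] [0.19500637 0.23526319 0.11977508]
[(212, 14, 110), (214, 13, 109), (216, 11, 109), (218, 11, 109), (220, 23, 98), (222, 149, 105), (224, 140, 106), (226, 143, 105), (228, 131, 95), (230, 107, 89), (232, 106, 109), (234, 106, 114)]
150 296:136 298:138 300:137 302:178 304:184 306:186 308:95 310:103 312:115 314:128 316:139 318:137 320:157 322:147 324:135 326:131 328:115 330:93 332:180 334:183 336:182 338:183 340:184 342:183 344:185
180 296:142 298:146 300:141 302:140 304:142 306:141 308:96 310:104 312:115 314:131 316:140 318:151 320:150 322:145 324:133 326:129 328:118 330:104 332:136 334:139 336:138 338:139 340:140 342:100 344:121
205 296:174 298:244 300:245 302:242 304:250 306:138 308:115 310:91 312:104 314:119 316:127 318:134 320:132 322:125 324:111 326:96 328:90 330:100 332:236 334:234 336:233 338:236 340:235 342:237 344:235
```

Emit:
step_arm:
  targets:
    - [3,11.8,0,0,0,0,15]
    - [0,0,12,0,0,0,15]
    - [0,0,12,0,0,0,15]
    - [0,0,10,0,0,0,15]
    - [0,0,6,0,0,0,15]
    - [0,0,0,0,0,0,15]
    - [0,0,0,0,0,0,15]
    - [0,0,0,0,0,0,15]

```text
time_s: 57.17
tool_pos: [495.2, -336.7, 62.1]
tcp_rot: [179.7, 1.1, -3.1]
wrist_force: [-0.8, 0.2, -1.2]
gripper_width: 19.6
gripper_force: 60.0
```

Emit:
step_arm:
  targets:
    - [0,0,2,0,0,0,15]
    - [0,0,2,0,0,0,15]
    - [0,0,2,0,0,0,15]
    - [0,0,1.5,0,0,0,15]
    - [0,0,0,0,0,0,15]

```text
time_s: 57.58
tool_pos: [495.8, -336.7, 55.0]
tcp_rot: [179.7, 1.0, -3.0]
wrist_force: [2.9, 0.9, 2.2]
gripper_width: 19.6
gripper_force: 60.0
```

Emit:
step_arm:
  targets:
    - [0,0,1,0,0,0,15]
    - [0,0,1,0,0,0,15]
    - [0,0,0,0,0,0,15]

```text
time_s: 57.83
tool_pos: [495.2, -336.6, 52.5]
tcp_rot: [179.7, 1.1, -3.1]
wrist_force: [1.7, 1.2, 0.2]
gripper_width: 19.3
gripper_force: 60.0
```

Emit:
step_arm:
  targets:
    - [0,0,1,0,0,0,15]
    - [0,0,1,0,0,0,15]
    - [0,0,0,0,0,0,15]

```text
time_s: 58.08
tool_pos: [494.5, -336.2, 49.9]
tcp_rot: [179.8, 1.2, -3.1]
wrist_force: [0.3, 3.1, -3.1]
gripper_width: 19.5
gripper_force: 60.0
```

Emit:
step_arm:
  targets:
    - [0,0,1,0,0,0,15]
    - [0,0,0.7,0,0,0,15]
    - [0,0,0,0,0,0,15]

```text
time_s: 58.33
tool_pos: [494.7, -336.7, 48.8]
tcp_rot: [179.7, 1.1, -3.1]
wrist_force: [-2.8, 4.1, 5.9]
gripper_width: 19.9
gripper_force: 60.0
```

Emit:
step_arm:
  targets:
    - [0,0,1,0,0,0,15]
    - [0,0,1,0,0,0,15]
    - [0,0,0,0,0,0,15]

```text
time_s: 58.58
tool_pos: [494.6, -336.9, 47.4]
tcp_rot: [179.7, 1.1, -3.1]
wrist_force: [-6.7, 5.6, 15.3]
gripper_width: 19.1
gripper_force: 60.0
```

Emit:
step_arm:
  targets:
    - [0,0,0.7,0,0,0,15]
    - [0,0,0,0,0,0,15]

```text
time_s: 58.75
tool_pos: [494.6, -336.9, 47.0]
tcp_rot: [179.7, 1.1, -3.1]
wrist_force: [-8.4, 6.7, 19.3]
gripper_width: 19.6
gripper_force: 60.0
```

Emit:
step_arm:
  targets:
    - [0,0,1,0,0,0,15]
    - [0,0,1,0,0,0,15]
    - [0,0,0,0,0,0,15]

```text
time_s: 59.0
tool_pos: [494.8, -337.0, 46.4]
tcp_rot: [179.8, 1.0, -3.1]
wrist_force: [-15.5, 13.9, 48.2]
gripper_width: 19.7
gripper_force: 60.1
```

Emit:
step_arm:
  targets:
    - [0,0,1,0,0,0,15]
    - [0,0,0,0,0,0,15]

```text
time_s: 59.17
tool_pos: [495.0, -337.0, 46.2]
tcp_rot: [179.8, 1.0, -3.1]
wrist_force: [-19.0, 18.4, 60.8]
gripper_width: 19.6
gripper_force: 60.1
```

Run:
```python
from meas import *
s,w,a,d,n,M=go('w22.png'); print(s['wrist_force'],prof(w['pixels'],r0=212,r1=236))
```

```text
[ 495.  -337.    46.2] [179.78   1.01  -3.09]
[-19.04519059  18.42579613  60.8425275 ] [(212, 10, 117), (214, 13, 117), (216, 9, 118), (218, 12, 117), (220, 9, 117), (222, 10, 118), (224, 144, 104), (226, 143, 112), (228, 143, 112), (230, 136, 110), (232, 101, 91), (234, 109, 114)]
```

Hard stop now. Release and measure.

Emit:
step_arm:
  targets:
    - [0,0,-2,0,0,0,15]
    - [0,0,-2,0,0,0,15]
    - [0,0,0,0,0,0,24]
    - [0,0,0,0,0,0,30]
    - [0,0,0,0,0,0,36]
    - [0,0,0,0,0,0,40]

```text
time_s: 59.72
tool_pos: [494.8, -337.0, 46.9]
tcp_rot: [179.7, 1.1, -3.1]
wrist_force: [0.0, 0.7, -0.1]
gripper_width: 38.6
gripper_force: 0.0
```

Emit:
step_arm:
  targets:
    - [0,0,-10,0,0,0,40]
    - [0,0,-20,0,0,0,40]
    - [0,0,-40,0,0,0,40]
    - [0,0,-33,0,0,0,40]
    - [0,0,0,0,1.1,0,40]
    - [0,0,0,0,0,0,40]
    - [0,0,0,0,0,0,40]

```text
time_s: 60.3
tool_pos: [496.6, -336.2, 150.2]
tcp_rot: [179.7, 0.0, -3.1]
wrist_force: [-0.2, 0.5, -0.0]
gripper_width: 40.1
gripper_force: 0.0
```

Run:
```python
from meas import *
s,w,a,d,n,M=go('w23.png')
for k in(-1,0): stamp(a,w,M,k,d,n)
# shank axis straightness of large: print values
t=snap('top','t3.png')
# knob: dark pixels & white pointer & red mark in wrist image around timer
u,v=proj(w,M-75*2*n+15*n*0+0*d); print(u,v)
C=M-135*n; C=C.copy(); C[2]=56; print('knob guess px',proj(w,C),C)
u,v=proj(w,C).astype(int)
red=((a[...,0]<8)|(a[...,0]>172))&(a[...,1]>150)
red[:,:int(u)-60]=0; red[:,int(u)+60:]=0; red[:max(0,v-60)]=0
V,U=np.where(red); print('red',len(U),U.mean(),V.mean(),pix(w,(U.mean(),V.mean()),18),U.min(),U.max(),V.min(),V.max())
sub=a[v-45:v+45,u-40:u+45]; 
wh=np.zeros((400,640),bool); wh[v-45:v+45,u-40:u+45]=(sub[...,1]<40)&(sub[...,2]>200)
dk=np.zeros((400,640),bool); dk[v-45:v+45,u-40:u+45]=(sub[...,2]<60)
nn,l,st,c=cv2.connectedComponentsWithStats(wh.astype(np.uint8)); print('white',[(st[i].tolist(),c[i].round(1).tolist()) for i in range(1,nn) if st[i][4]>3])
nn,l,st,c=cv2.connectedComponentsWithStats(dk.astype(np.uint8)); print('dark',[(st[i].tolist(),c[i].round(1).tolist()) for i in range(1,nn) if st[i][4]>30])
```

```text
[ 496.6 -336.2  150.2] [ 1.7974e+02  1.0000e-02 -3.0700e+00]
-1 grip 16:100 17:107 18:107 19:105 20:110 21:108 22:107 23:104 24:113 25:123 26:145 27:148 28:148 29:43 30:12 31:8 32:12 33:6 34:8 35:12 36:12 37:12 38:8 39:10 40:6 41:14
-1 back -36:9 -35:9 -34:8 -33:8 -32:8 -31:9 -30:7 -29:15 -28:11 -27:53 -26:105 -25:94 -24:98 -23:91 -22:93 -21:93 -20:93 -19:95
-1 tip 62:14 63:10 64:12 65:9 66:11 67:13 68:12 69:12 70:12 71:9 72:20 73:103 74:108 75:111 76:112 77:113 78:121 79:121 80:115 81:107 82:118 83:112
-1 across 50 -15.0:13,137 -13.5:9,139 -12.0:9,138 -10.5:11,138 -9.0:15,140 -7.5:15,136 -6.0:62,107 -4.5:14,132 -3.0:10,152 -1.5:12,164 0.0:12,170 1.5:14,148 3.0:12,128 4.5:9,113 6.0:15,119 7.5:11,118 9.0:11,119 10.5:15,122 12.0:13,119 13.5:14,124 15.0:13,140
-1 across 8 -15.0:3,252 -13.5:5,255 -12.0:158,246 -10.5:127,168 -9.0:100,227 -7.5:103,231 -6.0:97,239 -4.5:97,241 -3.0:97,241 -1.5:96,241 0.0:93,245 1.5:93,247 3.0:90,247 4.5:89,249 6.0:107,221 7.5:107,117 9.0:141,155 10.5:149,249 12.0:101,248 13.5:4,254 15.0:2,252
-1 across -44 -15.0:200,84 -13.5:233,83 -12.0:189,85 -10.5:196,86 
[... 1010 characters left out ...]
126 -4.5:110,127 -3.0:104,133 -1.5:99,134 0.0:105,134 1.5:103,141 3.0:107,138 4.5:105,143 6.0:106,139 7.5:106,140 9.0:36,134 10.5:10,158 12.0:8,156 13.5:10,159 15.0:8,159
0 across -44 -15.0:3,93 -13.5:5,94 -12.0:8,94 -10.5:14,92 -9.0:3,92 -7.5:8,96 -6.0:5,94 -4.5:3,85 -3.0:8,130 -1.5:7,242 0.0:8,223 1.5:15,215 3.0:13,183 4.5:243,64 6.0:218,68 7.5:7,210 9.0:2,252 10.5:2,251 12.0:3,252 13.5:2,252 15.0:2,251
420.9 209.8
knob guess px [405.  211.3] [ 486.03464591 -411.01498719   56.        ]
red 32 374.71875 200.90625 [ 485.  -391.3   18. ] 363 405 181 301
white [([365, 166, 17, 16, 97], [369.5, 170.3]), ([365, 166, 71, 90, 3251], [403.0, 216.6])]
dark [([374, 178, 45, 54, 992], [398.6, 199.6])]
```

Emit:
step_arm:
  targets:
    - [-2,25,0,0,0,0,50]
    - [-2,25,0,0,0,0,50]
    - [-2.7,25,0,0,0,0,50]
    - [0,0,0,0,0,0,50]
    - [0,0,0,0,0,0,50]
    - [0,0,0,0,0,0,50]
    - [0,0,0,0,0,0,50]

```text
time_s: 60.98
tool_pos: [486.4, -409.8, 149.8]
tcp_rot: [179.8, 0.0, -3.0]
wrist_force: [-0.6, 0.0, -0.0]
gripper_width: 50.1
gripper_force: 0.0
```

Run:
```python
from meas import *
s,w,a,d,n,M=go('w24.png')
C=M-135*n; C=C.copy()
# rectified maps at z=56 (knob top) and z=18 (dial), rack frame: rows +x (up) , cols -y (right)
def rect(z,h,step):
    for x in np.arange(h,-h-.1,-step):
        row=''
        for y in np.arange(h,-h-.1,-step/2*1.0):
            p=C+x*d+y*n; p[2]=z; u,v=proj(w,p).round().astype(int)
            if not(0<=u<640 and 0<=v<400): row+=' ';continue
            H,S,V=a[v,u]
            row+='R' if (S>120 and V>90 and (H<10 or H>170)) else ('#' if V<60 else ('o' if V<130 else ('-' if V<200 else '.')))
        print(f'{x:5.0f} '+row)
rect(56,32,2); print(); rect(16,38,2)
```

```text
[ 486.4 -409.8  149.8] [ 1.7977e+02  5.0000e-02 -3.0000e+00]
   32 ........----ooooooooooooooooooo----oooooooooooooooooo------......
   30 ----------ooooooooooooooooooooooooooooooooooooooooooooo----......
   28 --------ooooooooooooooooo###############ooo-------ooooooo--......
   26 -------ooooooooooooooo#####################--.....-oooooo--......
   24 -------oooooooooooo####################oooo##o-....-oooooo-......
   22 -----oooooooooooo######oooo#############ooooooo#.....o------.....
   20 -----oooooooooooo###ooooooo#############oooooooo#..........-.....
   18 -----oRRRRRRooo###ooooooo###############oooooooooo...............
   16 ----oooo-RRR.--oooooooooo###############oooooooooo#..............
   14 ---ooo----....ooooooooooo###############oooooooooo#-.............
   12 ....---......-oooooooooooo##############oooooooooooo.............
   10 .............o#ooooooooooo##oooooooooo##ooooooooooo#.............
    8 .............-oooooooooooo##ooooooooooo#ooooooooooo#.............
    6 ..............oooooooooooo##oooooooooo##oooooooooo#-.............
    4 ..............ooooooooooo
[... 3913 characters left out ...]
............................
  -24 ...............................o##ooo-...ooo###-.............................
  -26 ...............................o#oooo-..-ooo###..............................
  -28 ...............................o#ooooo..-ooo###..............................
  -30 ..............................-o#ooooo..-#oo###..............................
  -32 ...............................-#ooooo..-ooo##-..............................
  -34 .................................-ooo-..o###o................................
  -36 .............................................................................
  -38 .............................................................................
```

Emit:
step_arm:
  targets:
    - [1.7,1.3,20,0,0,0,40]
    - [0,0,30,0,0,0,40]
    - [0,0,25,0,0,0,40]
    - [0,0,20,0,0,0,40]
    - [0,0,10.8,0,0,0,40]
    - [0,0,0,0,0,0,40]
    - [0,0,0,0,0,0,40]

```text
time_s: 61.62
tool_pos: [488.0, -412.6, 45.0]
tcp_rot: [179.7, 0.0, -3.0]
wrist_force: [0.3, 0.2, 0.7]
gripper_width: 40.1
gripper_force: 0.0
```

Run:
```python
from h import *
s=arm.sense(); print(s['qpos'].round(1),s['tool_pos'],s['wrist_force'],s['gripper_width'])
```

```text
[ 19.4  39.2  25.   98.1 -21.   47.3 -39.2] [ 487.98781754 -412.61443165   45.04085773] [0.27630916 0.20272445 0.74787731] 40.13943296210258
```

Emit:
step_arm:
  targets:
    - [0,0,0,0,0,0,8]
    - [0,0,0,0,0,0,8]
    - [0,0,0,0,0,0,8]
    - [0,0,0,0,0,0,8]
    - [0,0,0,0,0,0,8]
  force: 25

```text
time_s: 62.03
tool_pos: [488.4, -410.8, 45.3]
tcp_rot: [179.9, -0.0, -3.0]
wrist_force: [-3.5, 13.6, 11.9]
gripper_width: 14.0
gripper_force: 25.0
```

Emit:
step_arm:
  targets:
    - [0,0,0,0,0,5,8]
    - [0,0,0,0,0,5,8]
    - [0,0,0,0,0,5,8]
    - [0,0,0,0,0,5,8]
    - [0,0,0,0,0,5,8]
    - [0,0,0,0,0,5,8]
    - [0,0,0,0,0,5,8]
    - [0,0,0,0,0,5,8]

```text
time_s: 62.7
tool_pos: [488.1, -411.5, 45.3]
tcp_rot: [179.9, -0.1, -43.3]
wrist_force: [-4.3, 9.3, 11.4]
gripper_width: 13.5
gripper_force: 25.0
```

Emit:
step_arm:
  targets:
    - [0,0,0,0,0,5,8]
    - [0,0,0,0,0,5,8]
    - [0,0,0,0,0,5,8]
    - [0,0,0,0,0,5,8]
    - [0,0,0,0,0,5,8]
    - [0,0,0,0,0,5,8]
    - [0,0,0,0,0,5,8]
    - [0,0,0,0,0,5,8]
    - [0,0,0,0,0,5,8]
    - [0,0,0,0,0,5,8]

```text
time_s: 63.53
tool_pos: [487.1, -411.9, 45.2]
tcp_rot: [179.9, -0.1, -93.3]
wrist_force: [-8.5, 10.0, 14.6]
gripper_width: 13.4
gripper_force: 25.0
```

Emit:
step_arm:
  targets:
    - [0,0,0,0,0,5,8]
    - [0,0,0,0,0,5,8]
    - [0,0,0,0,0,1,8]
    - [0,0,0,0,0,0,8]
    - [0,0,0,0,0,0,8]
    - [0,0,0,0,0,0,8]

```text
time_s: 64.03
tool_pos: [486.8, -411.8, 45.2]
tcp_rot: [179.9, -0.1, -104.1]
wrist_force: [-9.9, 10.1, 15.4]
gripper_width: 13.8
gripper_force: 25.0
```

Emit:
step_arm:
  targets:
    - [0,0,0,0,0,0,18]
    - [0,0,0,0,0,0,26]
    - [0,0,0,0,0,0,30]
    - [0,0,0,0,0,0,30]
    - [0,0,-20,0,0,0,30]
    - [0,0,-40,0,0,0,40]
    - [0,0,-40,0,0,0,40]
    - [0,0,-10,0,0,0,40]
    - [0,0,0,0,0,0,40]
    - [0,0,0,0,0,0,40]

```text
time_s: 64.87
tool_pos: [488.1, -412.1, 154.8]
tcp_rot: [-179.9, -0.3, -104.0]
wrist_force: [-1.0, 1.0, -0.9]
gripper_width: 39.7
gripper_force: 0.0
```

Run:
```python
from meas import *
s,w,a,d,n,M=go('w25.png')
C=M-135*n+2*d-0.5*n; C=C.copy()
def rect(z,h,step):
    for x in np.arange(h,-h-.1,-step):
        row=''
        for y in np.arange(h,-h-.1,-step/2*1.0):
            p=C+x*d+y*n; p[2]=z; u,v=proj(w,p).round().astype(int)
            if not(0<=u<640 and 0<=v<400): row+=' ';continue
            H,S,V=a[v,u]
            row+='R' if (S>120 and V>90 and (H<10 or H>170)) else ('#' if V<60 else ('o' if V<130 else ('-' if V<200 else '.')))
        print(f'{x:5.0f} '+row)
rect(56,30,2); print(); rect(18,36,2)
```

```text
[ 488.1 -412.1  154.8] [-179.88   -0.27 -104.04]
   30 ------------------------------...............................
   28 -----------------------------................................
   26 -----------------------------.........-..--..................
   24 ---------------------------------oooooooooo-oooo----.........
   22 ---------------------------ooooooo--oo---o---------oo---.....
   20 ------------------------oooooooooo----o------oo--------ooo-..
   18 ----------------------oooooooooo-----o---------------------o-
   16 -------------------oooooooooooooo-oooooo-ooo----------------o
   14 ------------------oooooooooooo###############ooooo-----------
   12 -----------------oooooooooo########################o---------
   10 ---------------oooooooooo############################o-------
    8 --..--..------ooo#oooooo###############################o-----
    6 ........----o###########################################o----
    4 ........---o#############################################oo--
    2 ........---oo---##########################################o--
    0 .........--o#oooo-....---
[... 3317 characters left out ...]
--------oo#########################oo-----.........--.......
  -22 ----------oo------------oo################o#o------o-.........-..........
  -24 ------------oooo--o---------oo--ooo--oooo------------.......--...........
  -26 --------------oo----oo--------o--------------------oo....................
  -28 -----------------oo-------o--------------------------....-...............
  -30 ......---------....oo-----------------------------------.................
  -32 ....................---ooo-o-----o-o-----------ooooo-....................
  -34 ..........................---oo--ooooo-ooooooo-..........................
  -36 .........................................................................
```

Emit:
step_arm:
  targets:
    - [0,0,0,0,0,-7,40]
    - [0,0,0,0,0,-7,40]
    - [0,0,0,0,0,-7,40]
    - [0,0,0,0,0,-7,40]
    - [0,0,0,0,0,-7,40]
    - [0,0,0,0,0,-7,40]
    - [0,0,0,0,0,-7,40]
    - [0,0,0,0,0,-7,40]
    - [0,0,0,0,0,-7,40]
    - [0,0,0,0,0,-7,40]

```text
time_s: 65.75
tool_pos: [487.4, -411.7, 153.1]
tcp_rot: [179.8, -0.0, -33.7]
wrist_force: [1.1, -0.5, 0.1]
gripper_width: 40.2
gripper_force: 0.0
```

Emit:
step_arm:
  targets:
    - [0,0,0,0,0,-7,40]
    - [0,0,0,0,0,-7,40]
    - [0,0,0,0,0,-7,40]
    - [0,0,0,0,0,-7,40]
    - [0,0,0,0,0,-3,40]
    - [0,0,0,0,0,0,40]
    - [0,0,0,0,0,0,40]

```text
time_s: 66.33
tool_pos: [487.4, -412.0, 153.6]
tcp_rot: [179.8, 0.1, -3.2]
wrist_force: [-0.2, 0.2, -0.4]
gripper_width: 40.0
gripper_force: 0.0
```

Run:
```python
from meas import *
s,w,a,d,n,M=go('w26.png')
C=M-135*n+2*d-0.5*n; C=C.copy()
def rect(z,h,step):
    for x in np.arange(h,-h-.1,-step):
        row=''
        for y in np.arange(h,-h-.1,-1):
            p=C+x*d+y*n; p[2]=z; u,v=proj(w,p).round().astype(int)
            if not(0<=u<640 and 0<=v<400): row+=' ';continue
            H,S,V=a[v,u]
            row+='R' if (S>120 and V>90 and (H<10 or H>170)) else ('#' if V<60 else ('o' if V<130 else ('-' if V<200 else '.')))
        print(f'{x:5.1f} '+row)
rect(56,26,2); print(); rect(18,36,2)
t=snap('top','t4.png'); b=t['pixels']; C[2]=30; print(proj(t,C))
for q in (('pointer',C+20*(d*np.cos(np.radians(79))+n*np.sin(np.radians(79)))),): print(q,proj(t,q[1]))
u,v=proj(t,C).round().astype(int)
h=cv2.cvtColor(b,cv2.COLOR_RGB2HSV).astype(int)
for r in range(v-11,v+10): print(r,''.join('R' if h[r,c,1]>90 and h[r,c,2]>80 and (h[r,c,0]<12 or h[r,c,0]>168) else ('#' if h[r,c,2]<60 else('o' if h[r,c,2]<110 else ('-' if h[r,c,2]<180 else '.'))) for c in range(u-14,u+14)))
```

```text
[ 487.4 -412.   153.6] [ 1.7978e+02  6.0000e-02 -3.2000e+00]
 26.0 --oooooooooooooooooo#############o----.....oooooooo--
 24.0 -ooooooooooooooo########ooooooooo#####-....ooooooooo-
 22.0 ooooooooooooo###oooooooooooooooooooooo##o..oooooo---o
 20.0 ooooooooooo#####oooooooooooooooooooooooo#o-..........
 18.0 oooooooooo###########ooooooooooooooooooooo#-.........
 16.0 RRRRR-.-o##################oo#######ooooooo#o........
 14.0 oo-RR..-o####################################........
 12.0 o.......o####################################........
 10.0 .......-####################################o-.......
  8.0 .......o#####################################-.......
  6.0 ......-o######oo#############################o.......
  4.0 ......-###oooooooooooooooo####################.......
  2.0 ......o-......oooooooooooooooooooo############-......
  0.0 .....-o-...............oooooooooooooooooooooo#o......
 -2.0 ......o#####ooooooooo--ooooooooooooooooooooooo#......
 -4.0 .......---oo#######ooooooooooooooooooooooooooo#......
 -6.0 ............oooooo########ooooooooooooooooooo##......
 -8.0 .............
[... 3628 characters left out ...]
 257.2]
248 ----------------------------
249 ----------oooo--------------
250 --------oooooooooo----------
251 -----oooooooooooooooo-------
252 ----oo#######ooooooooooo---o
253 ----o############oooo##ooooo
254 ---oo#############ooo#######
255 ---oo##############oo#######
256 ---o########################
257 ---o########################
258 -..-######################oo
259 ...-o####################ooo
260 ...-o####################ooo
261 ...-o####################ooo
262 ...-o####################ooo
263 ...-o####################ooo
264 ....o####################ooo
265 ....o####################ooo
266 ...-o####################ooo
267 ...-o####################ooo
268 ...-o####################ooo
```

Emit:
step_arm:
  targets:
    - [0,0,0,0,0,7,40]
    - [0,0,0,0,0,7,40]
    - [0,0,0,0,0,7,40]
    - [0,0,0,0,0,7,40]
    - [0,0,0,0,0,7,40]
    - [0,0,0,0,0,7,40]
    - [0,0,0,0,0,7,40]
    - [0,0,0,0,0,7,40]
    - [0,0,0,0,0,7,40]
    - [0,0,0,0,0,7,40]

```text
time_s: 67.27
tool_pos: [487.9, -412.0, 154.4]
tcp_rot: [179.9, -0.3, -73.5]
wrist_force: [0.5, 0.3, -0.6]
gripper_width: 39.9
gripper_force: 0.0
```

Emit:
step_arm:
  targets:
    - [0,0,0,0,0,7,40]
    - [0,0,0,0,0,7,40]
    - [0,0,0,0,0,7,40]
    - [0,0,0,0,0,7,40]
    - [0,0,0,0,0,2.8,40]
    - [0,0,0,0,0,0,40]
    - [0,0,0,0,0,0,40]

```text
time_s: 67.85
tool_pos: [487.9, -412.0, 154.3]
tcp_rot: [-180.0, -0.3, -103.8]
wrist_force: [-0.6, 0.3, 0.1]
gripper_width: 39.7
gripper_force: 0.0
```

Emit:
step_arm:
  targets:
    - [0,0,30,0,0,0,40]
    - [0,0,30,0,0,0,40]
    - [0,0,25,0,0,0,40]
    - [0,0,15,0,0,0,40]
    - [0,0,8.5,0,0,0,40]
    - [0,0,0,0,0,0,40]
    - [0,0,0,0,0,0,40]
    - [0,0,0,0,0,0,40]

```text
time_s: 68.52
tool_pos: [488.3, -413.4, 47.6]
tcp_rot: [-179.9, -0.3, -103.8]
wrist_force: [-0.2, 0.5, 0.6]
gripper_width: 40.1
gripper_force: 0.0
```

Emit:
step_arm:
  targets:
    - [0,0,0,0,0,0,8]
    - [0,0,0,0,0,0,8]
    - [0,0,0,0,0,0,8]
    - [0,0,0,0,0,0,8]
    - [0,0,0,0,0,0,8]

```text
time_s: 68.93
tool_pos: [486.6, -412.7, 46.4]
tcp_rot: [180.0, -0.2, -103.9]
wrist_force: [-7.1, 5.0, 5.9]
gripper_width: 14.0
gripper_force: 25.0
```

Emit:
step_arm:
  targets:
    - [0,0,0,0,0,1.5,8]
    - [0,0,0,0,0,1.5,8]
    - [0,0,0,0,0,0,8]
    - [0,0,0,0,0,0,8]
    - [0,0,0,0,0,0,8]

```text
time_s: 69.35
tool_pos: [486.5, -412.6, 46.4]
tcp_rot: [180.0, -0.2, -106.9]
wrist_force: [-8.1, 5.3, 11.0]
gripper_width: 13.7
gripper_force: 25.0
```

Emit:
step_arm:
  targets:
    - [0,0,0,0,0,0,18]
    - [0,0,0,0,0,0,26]
    - [0,0,0,0,0,0,30]
    - [0,0,0,0,0,0,30]
    - [0,0,-20,0,0,0,30]
    - [0,0,-40,0,0,0,40]
    - [0,0,-40,0,0,0,40]
    - [0,0,-40,0,0,0,40]
    - [-40,0,-20,0,0,0,40]
    - [-40,0,0,0,0,0,40]

```text
time_s: 70.18
tool_pos: [510.2, -340.7, 208.9]
tcp_rot: [-179.6, -0.4, -107.1]
wrist_force: [2.0, 0.2, -1.6]
gripper_width: 40.1
gripper_force: 0.0
```

Emit:
step_arm:
  targets:
    - [0,30,-20,0,0,-7,40]
    - [0,30,-20,0,0,-7,40]
    - [0,30,0,0,0,-7,40]
    - [0,30,0,0,0,-7,40]
    - [0,0,0,0,0,-7,40]
    - [0,0,0,0,0,-7,40]
    - [0,0,0,0,0,-7,40]
    - [0,0,0,0,0,0,40]
    - [0,0,0,0,0,0,40]

```text
time_s: 70.93
tool_pos: [392.0, -324.8, 244.5]
tcp_rot: [179.9, -0.2, -58.1]
wrist_force: [0.2, 1.3, 0.1]
gripper_width: 40.2
gripper_force: 0.0
```

Run:
```python
from meas import *
s,w,a,d,n,M=go('w27.png')
C=M-135*n+2*d-0.5*n; C=C.copy(); print(s['wrist_force'],s['time_s'])
Rm=((a[...,0]<10)|(a[...,0]>170))&(a[...,1]>120)&(a[...,2]>90)
C[2]=20; u,v=proj(w,C).astype(int); print('knob px',u,v)
for z in (56,20):
    for x in np.arange(30,-31,-2.5):
        row=''
        for y in np.arange(36,-37,-1.25):
            p=C+x*d+y*n; p[2]=z; uu,vv=proj(w,p).round().astype(int)
            if not(0<=uu<640 and 0<=vv<400): row+=' ';continue
            V=a[vv,uu,2]; row+='R' if Rm[vv,uu] else ('#' if V<60 else ('o' if V<130 else ('-' if V<200 else '.')))
        if z==56 or row.count('R'): print(f'{x:5.1f} '+row)
```

```text
[ 392.  -324.8  244.5] [179.88  -0.24 -58.1 ]
[0.16225956 1.2548799  0.07067964] 70.9333
knob px 287 67
 30.0 ...........................................................
 27.5 ...........................................................
 25.0 ...........................................................
 22.5 ...........................................................
 20.0 ...........................................................
 17.5 ...........................................................
 15.0 ..........---..............................................
 12.5 .........----........--ooooooooooo-........................
 10.0 ........-------...oooooooooooooooooooo-....................
  7.5 ......-------oo#######o#oooooooooooooo#-...................
  5.0 ......-------o###ooooo#########ooooooooooo.................
  2.5 .....-RR----o#o..-...-ooooooooo########ooo-................
  0.0 ....--RRRRRoo###oo-........oooooooooo######-...............
 -2.5 ....o---ooooo###ooooooooo-oooooooooooooooooo#o.............
 -5.0 ...-o---oooo########o#oooooooooooooooooooooo#-.............
 -7.5 ...-o---ooooo###############oooooooooooooooo#..............
-10.0 ...-----oo-.-ooooooooo###############oooooooo..............
-12.5 ...-------...-#ooooooooooooo###############................
-15.0 ....-----....-ooooooooooooooooooooooo#####.................
-17.5 .....-o--......##oooooooooooooooooooooooo..................
-20.0 ......-.........-oooooooooooooooooooooo-...................
-22.5 ..................-#oooooooooooooooo#o.....................
-25.0 .........-.............-oo#ooo#o#.-........................
-27.5 ...........................................................
-30.0 ...........................................................
  7.5 ...--RRRRRoo##--.....--ooooooooooo########oo#-.............
  5.0 ...-ooRRRRoo####oooo---.....oooooooooooo######o-...........
```

```bash
python3 -c "
from bench import arm
print(arm.close_job())"
```

```text
the job is handed in; nothing more can be done
None
```

I handed the job in at about 71 s, but the close call gave no verdict. By my measurements all four stamps are seated within about 2 mm of their places, the timer pointer is within about 3° of the red mark, and the robot is clear; I never measured the block's travel, and the pull readings I took reached 19 N at most.

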